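Cover the centrifuge rotor and wing it down

TASK

Get the centrifuge ready for its run: take the washed blue rotor cover off the sloping drainer, lower it (do not drop it) over the wing nut and centre stud of the rotor so that it sits fully home and level on the rotor's shoulder, then spin the wing nut clockwise down the stud until it is snug on the cover. Leave the other things on the bench where they are.

Things in the scene. Friction and masses are not known exactly. Their poses are not given: they have to be found in the camera images.
- cover: Loose blue rotor cover, about 0.24 kg: round, open below, skirt 164 mm outside, 156 inside, 12 mm high, then a shallow cone up to a flat 22 mm above the rim. On the flat stands an oblong aluminium boss with a through slot (see cover_boss). Origin: centre of its rim plane (underside); z along its axis, out of the boss. Home when the origin is at rotor_seat and z is vertical.
- cover_boss (a point): Where to grip the cover: on its axis, 40 mm above the rim, 8 mm below the boss's top, 18 mm above the flat. The boss is 64 mm long (x) and 34 mm wide (y) outside with flat sides; its slot, 52 mm (x) by 22 mm (y), goes right through the cover. Grip the long sides, 34 mm apart along y. At the start the cover's axis leans 35 deg from vertical, the slot running up the slope.
- drainer: Fixed white wire drainer over a grey drip tray 200 x 185 mm; origin on the bench under its middle. Its wires slope up along its +x (away from the robot) at 35 deg and hold the cover, rim centre 85 mm above the bench; four wire ends, standing 20 mm square to the slope at the low edge, keep it from sliding. Lift the cover off along its own axis.
- centrifuge: Fixed pale bench centrifuge 310 x 310 mm, deck 165 mm high with an open round bowl of 208 mm diameter, the rotor in it. Origin on the bench under the rotor's axis. Its lid stands open on its -y side, leaning back, 110 mm or more from the axis, up to 440 mm high. The rotor is locked: it cannot turn.
- rotor_seat (a point): On the rotor's axis (upright; also that of stud and nut) at the height of the shoulder on which the cover's rim rests: 150 mm above the bench, 15 mm below the deck. The shoulder is 170 mm across; inside it stands a centring spigot 151 mm across, 6 mm high, with a tapered edge, over which the cover's skirt fits.
- wing_nut: Brass wing nut, captive on the rotor's stud: foot bar 44 (x) x 15 x 5 mm and two wings up to 30 mm above the foot's underside. Origin on the axis at that underside; x along the wings, z up. In line with the slot it passes through it (3.5 mm spare each side, 4 mm each end). At the start its underside is about 51 mm above rotor_seat, 3 mm above the boss's top once the cover is home.
- nut_wings (a point): The middle of the nut's wings: on the axis, 18 mm above the foot's underside, 12 mm below the top of the wings. The wings are upright, flat, 8 mm thick (y) and span 43 mm (x); the 15 mm wide foot's upper side lies 13 mm below this point. A half turn gives the same grasp.
- nut_turn (a joint): Turn of the nut, rad, growing clockwise seen from above: 4 mm down per turn. At 0 it is at its upper stop; it starts between 0 and 1.0. With the cover home its foot meets the boss's top at about 4.96, lying across the slot. Light drag of 0.03 N m, and it stays where it is left; bearing on the cover it turns ever harder (0.1 N m or more): 0.4 rad further is snug, and at 5.8 the thread ends.
- dropper_a: Bystander: amber dropper bottle with white cap, 32 mm across, 82 mm high; origin under its centre.
- dropper_b: Bystander: amber dropper bottle like the other.
- beaker: Bystander: clear beaker 68 mm across, 85 mm high; origin under its centre.
- reagent: Bystander: amber bottle with blue cap, 56 mm across, 120 mm high.
- tube_rack: Bystander: blue test tube rack 75 x 220 x 83 mm with four glass tubes up to 121 mm high.
- marker: Bystander: white marker pen with blue cap, 130 mm long, lying along its x.
- wash_bottle: Bystander: white wash bottle with red spout, 70 mm across, 205 mm high.
Mind the look-alikes: they are no part of the job. Several things have the shape of the cover; the one meant has the colours described above.

How it is judged:
By the outcome, as a careful person would: the job done as asked, in the order asked, and still so for the second after the job is handed in, with the robot touching nothing.
It also fails if it takes over 72 s, if anything falls off the work surface, if the arm or the gripper's body presses on something with over 40 N, if the wrist force passes 120 N, or if a joint passes its speed limit or range.

ROBOT

A 6-joint arm with a two-finger parallel gripper is mounted at the origin on the work surface. World frame = base frame: x ahead of the robot, y to its left, z up, the work surface at z = 0. Lengths are in m, angles in rad, forces in N, time in s.
With the tool pointing down it reaches from about 0.425 to 0.95 m from the base axis. Payload 3.5 kg.
Tool frame: the origin (TCP) lies midway between the tips of the shut fingers; the grasp point (between the pads) lies 19 mm behind it; z points along the fingers, y is the direction in which the jaws open and shut (so a half turn about z gives the same grasp; the last joint's range is limited). The gripper opens to 85 mm and grips with 20 to 120 N. Pads are 22 mm wide; open, the fingers measure 114 mm over their backs; the gripper's body (76 mm by 85 mm) begins 54 mm behind the grasp point. The pads swing forward as they close: fully open they stand 13 mm farther back than shut.
Start: joints at [1.092, 0.286, 1.577, -0, 1.279, -0.15], TCP at [0.218, 0.639, 0.231] pointing down, gripper open.
Joint ranges: [-2.77, 2.77], [-0.9, 2.22], [0.21, 2.48], [-1.53, 4.67], [0.24, 2.81], [-2.84, 2.84]. Speed limits (rad/s): [2.79, 2.79, 3.14, 3.14, 3.14, 3.14].

INTERFACE

Orientations are given as a unit quaternion [x, y, z, w].
In Python, from plant import ctrl gives the robot as it stands.
- The arm moves only by the tool apply_moves, never from a script. Its argument "moves" is a list that holds one entry, the list of rows, each a list of 7 numbers: the shift along the tool's x, y, z in m, then the turn, a rotation vector about the tool's x, y, z in degrees, then the gripper's target within -1 to 1 (shut at 1, half-way at 0, fully open at -1). In form: [[[tx, ty, tz, ax, ay, az, hand], ...]]. A call has 1 to 12 rows; each row shifts and turns the pose as measured when the row begins, along the tool's axes as they then stand; what a row does not reach is not made up. A row lasts 1/10 s, in which the tool goes at most 50 mm and 8.59 degrees, less where a joint would pass 70% of its speed; a pose out of reach is approached as far as the arm can. A call with a gripper value outside its range is refused whole. The fingers move at their own pace and stop on an object; "force" is the grip in N (left out, the last holds). Time passes only in rows, so rows that do not move let the fingers close. It gives the time, the measured TCP pose, the force and the opening at its end, in the units of the state.
- ctrl.get_state(): the state, without advancing time (a new reading comes with each control period).
- ctrl.read_camera(name): name is "scene" or "top"; returns the picture (480x640x3 uint8, red, green, blue); there is no depth.
- ctrl.get_calibration(name): a dict with "camera_matrix" (3x3 intrinsics, pixels), "cam_to_world" (4x4, takes a point from camera to world coordinates). Camera axes: x right, y up, looking along -z (the intrinsics and any distortion apply to the point x, -y, -z); pixel columns grow to the right and rows downward; lengths in m; the calibration is good to about 2 mm. A picture is of the moment at which its call begins. get_calibration takes no time and is no camera call.
- ctrl.sign_off(): hands the job in, once; it reports no verdict.
The state is a dict: "time": time; "qpos": joint angles; "dq": joint speeds; "joint_efforts": joint torques, N m; "eef_pos": TCP position; "tcp_rot": TCP orientation; "contact_force": force on the tool from outside, world axes, zero at the start; "wrist_torque": the same for the moment, N m; "opening": opening from 0.0 (shut) to 1.0 (fully open).
Only numpy, scipy, OpenCV 4.12 (cv2) and the standard library are available. Lean on these libraries where they do the work, as an engineer would, in place of code of your own. Each camera call takes 0.05 s, during which the arm holds its last target. There are 200 camera calls.

## Working session

There is one attempt and no reset: what is moved stays moved. The work goes in short steps, Python scripts to look and compute and a tool call to move; the robot and the scene stay as the last step left them, time stands still between calls to the robot, and variables do not carry over. Pictures are saved under pics/ and viewed, about 8 in all and at most 12, crops included, and the job is handed in when it is done.

Besides the shell and the picture viewer there is one more tool, called after ">>>" as name(argument=value, ...) on one line, values as JSON. apply_moves: Moves the arm, as the interface text tells. Its arguments: {"type":"object","properties":{"moves":{"type":"array","items":{"type":"array","items":{"type":"array","items":{"type":"number"}}}},"force":{"type":"number"}},"required":["moves"]}

```bash
mkdir -p pics; ls
python3 - <<'E'
from plant import ctrl
import cv2,numpy as np
np.set_printoptions(precision=4,suppress=True)
print(ctrl.get_state())
for n in("scene","top"):
    im=ctrl.read_camera(n); cv2.imwrite(f"pics/{n}0.png",im[:,:,::-1]); c=ctrl.get_calibration(n); print(n,c)
E
```

```text
pics
{'time': 0.0, 'qpos': array([ 1.092 ,  0.2872,  1.5782,  0.    ,  1.2786, -0.15  ]), 'dq': array([-0.0005, -0.0006,  0.0001, -0.0009, -0.0004,  0.0004]), 'joint_efforts': array([  0.0006, -40.5986, -29.2628,  -0.0001,   0.0059,  -0.    ]), 'eef_pos': array([0.2176, 0.6383, 0.2299]), 'tcp_rot': array([ 0.1637,  0.9865, -0.0011, -0.0004]), 'contact_force': array([ 0.5251, -0.3729, -0.0539]), 'wrist_torque': array([-0.0016, -0.0065,  0.0325]), 'opening': 1.0019643019488216}
scene {'camera_matrix': array([[594.4156,   0.    , 310.1941],
       [  0.    , 594.4156, 252.8134],
       [  0.    ,   0.    ,   1.    ]]), 'cam_to_world': array([[-0.8439, -0.4709,  0.257 ,  0.7973],
       [ 0.5365, -0.7378,  0.4097,  0.6295],
       [-0.0033,  0.4836,  0.8753,  1.1877],
       [ 0.    ,  0.    ,  0.    ,  1.    ]])}
top {'camera_matrix': array([[490.8192,   0.    , 321.185 ],
       [  0.    , 490.8192, 241.7946],
       [  0.    ,   0.    ,   1.    ]]), 'cam_to_world': array([[ 0.0225,  0.9973, -0.0703,  0.4141],
       [-0.9995,  0.024 ,  0.0211,  0.1295],
       [ 0.0227,  0.0698,  0.9973,  1.3607],
       [ 0.    ,  0.    ,  0.    ,  1.    ]])}
```

View pics/scene0.png

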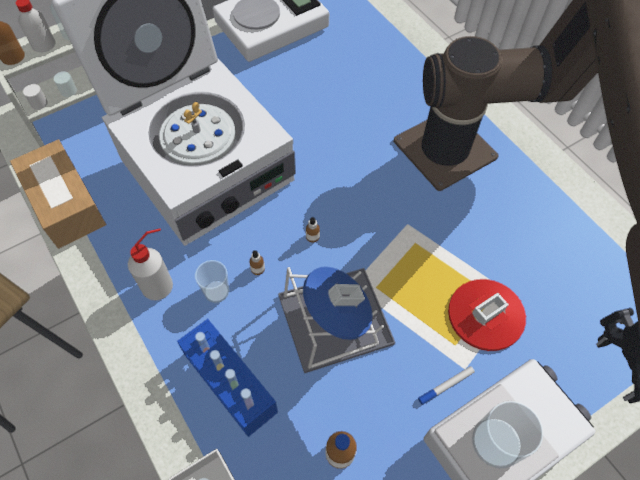

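View pics/top0.png

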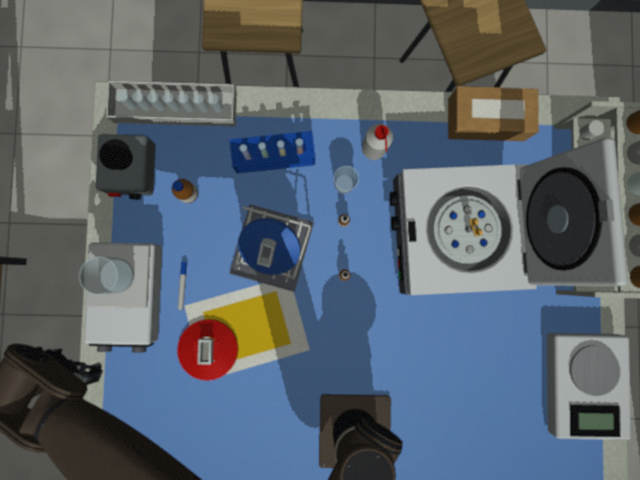

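The scene view shows the blue cover on the drainer at scene (340,300) and top (268,248). The look-alikes are the red cover at scene (487,313) and top (208,350), and the dark disc in the centrifuge lid at top (563,218). I choose the blue one. The rotor and brass nut are at scene (193,115) and top (470,229). Next is one close crop of both.

```bash
cat > h.py <<'E'
from plant import ctrl
import cv2,numpy as np
from scipy.spatial.transform import Rotation as R
np.set_printoptions(precision=4,suppress=True)
def ray(n,px):
    c=ctrl.get_calibration(n);K=c["camera_matrix"];T=c["cam_to_world"]
    p=np.linalg.solve(K,[px[0],px[1],1]);d=T[:3,:3]@[p[0],-p[1],-p[2]]
    return T[:3,3],d/np.linalg.norm(d)
def plane(n,px,z):
    o,d=ray(n,px);return o+d*(z-o[2])/d[2]
def tri(ps,pt):
    (o,d),(q,e)=ray("scene",ps),ray("top",pt)
    s=np.linalg.lstsq(np.c_[d,-e],q-o,rcond=None)[0]
    a,b=o+s[0]*d,q+s[1]*e
    return (a+b)/2,np.linalg.norm(a-b)
def proj(n,P):
    c=ctrl.get_calibration(n);K=c["camera_matrix"];T=c["cam_to_world"]
    p=T[:3,:3].T@(np.asarray(P)-T[:3,3]);p=K@[p[0],-p[1],-p[2]];return p[:2]/p[2]
def crop(im,x,y,w,h,s):
    return cv2.resize(im[y:y+h,x:x+w],(w*s,h*s),interpolation=cv2.INTER_CUBIC)
E
python3 - <<'E'
from h import *
s=cv2.imread("pics/scene0.png");t=cv2.imread("pics/top0.png")
a=np.hstack([crop(s,280,250,100,75,4),crop(t,220,205,100,75,4)])
b=np.hstack([crop(s,150,85,100,75,4),crop(t,420,190,100,75,4)])
cv2.imwrite("pics/c1.png",np.vstack([a,b]))
E
```

```text
(no output)
```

View pics/c1.png

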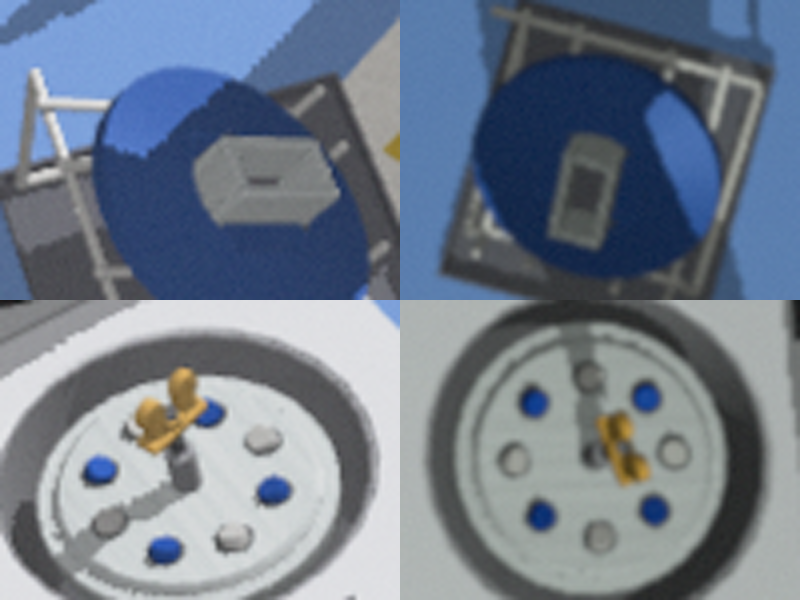

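The crop confirms the blue cover with its grey oblong boss. The top face of the boss is centred at about scene (350,290) and top (266,256). The nut's wings run from upper-left to lower-right in the top view. Now I'll measure them.

Run:
```python
from h import *
s=cv2.imread("pics/scene0.png");t=cv2.imread("pics/top0.png")
# tray corners (top view) by mask of dark grey
hsv=cv2.cvtColor(t,cv2.COLOR_BGR2HSV)
m=np.zeros(t.shape[:2],np.uint8);r=t[195:300,220:325];h=hsv[195:300,220:325]
mm=((h[...,1]<80)&(h[...,2]<130)).astype(np.uint8)
pts=np.argwhere(cv2.morphologyEx(mm,cv2.MORPH_OPEN,np.ones((3,3))))[:,::-1]+[220,195]
box=cv2.boxPoints(cv2.minAreaRect(pts.astype(np.float32)));W=np.array([plane("top",b,.008) for b in box])
print("tray",box,W,[np.linalg.norm(W[i]-W[i-1]) for i in range(4)],"ctr",W.mean(0))
for i in range(4):
    d=W[i]-W[i-1];print("az",np.degrees(np.arctan2(d[1],d[0])))
print("boss scene",plane("scene",(349.75,290.5),.1243),"top",plane("top",(266,256.2),.1243),tri((349.75,290.5),(266,256.2)))
# brass
c={}
for n,im,(x0,y0,x1,y1) in(("scene",s,(165,85,215,135)),("top",t,(450,205,500,255))):
    h=cv2.cvtColor(im,cv2.COLOR_BGR2HSV)[y0:y1,x0:x1]
    k=((h[...,0]>10)&(h[...,0]<30)&(h[...,1]>110)&(h[...,2]>90))
    p=np.argwhere(k)[:,::-1]+[x0,y0];c[n]=p.mean(0)
    rc=cv2.minAreaRect(p.astype(np.float32));print(n,len(p),c[n],rc)
    w,v=np.linalg.eigh(np.cov(p.T));e=v[:,1]
    A,B=plane(n,c[n]-10*e,.215),plane(n,c[n]+10*e,.215);d=B-A;print("PCA az",np.degrees(np.arctan2(d[1],d[0])))
print("nut",tri(c["scene"],c["top"]),plane("scene",c["scene"],.215),plane("top",c["top"],.215))
# rotor disc/bowl from top: bright disc inside dark ring
g=cv2.cvtColor(t,cv2.COLOR_BGR2GRAY)
h=hsv[180:280,415:525];dark=(h[...,2]<125).astype(np.uint8)
cs,_=cv2.findContours(cv2.morphologyEx(dark,cv2.MORPH_CLOSE,np.ones((5,5))),cv2.RETR_EXTERNAL,cv2.CHAIN_APPROX_NONE)
C=max(cs,key=cv2.contourArea)[:,0]+[415,180];el=cv2.fitEllipse(C);print("bowl",el,plane("top",el[0],.165),"dia",el[1][0]/490.8*1.2)
```

```text
tray [[224.3085 286.2636]
 [243.7353 202.8425]
 [313.6038 219.1132]
 [294.1769 302.5344]] [[0.3813 0.363  0.008 ]
 [0.6124 0.3178 0.008 ]
 [0.572  0.1233 0.008 ]
 [0.3411 0.1711 0.008 ]] [np.float64(0.19609111706785692), np.float64(0.2355229696148086), np.float64(0.19860581711620945), np.float64(0.2357224544139878)] ctr [0.4767 0.2438 0.008 ]
az 78.18949294970676
az -11.070285724759993
az -101.74745806137676
az 168.3178620969358
boss scene [0.4648 0.2454 0.1243] top [0.4617 0.2413 0.1243] (array([0.462 , 0.2421, 0.1152]), np.float64(5.176941071694706e-05))
scene 162 [191.7778 112.9877] ((191.75003051757812, 112.25001525878906), (11.31370735168457, 20.50609588623047), 45.0)
PCA az 33.02852216625052
top 93 [474.7849 226.6237] ((475.1551818847656, 226.63792419433594), (18.012447357177734, 7.613508701324463), 68.19859313964844)
PCA az -155.02511373522873
nut (array([ 0.5403, -0.259 ,  0.2083]), np.float64(6.21408787496733e-05)) [ 0.542  -0.2529  0.215 ] [ 0.5396 -0.2568  0.215 ]
bowl ((468.97174072265625, 229.32843017578125), (82.87158966064453, 85.67628479003906), 135.1364288330078) [ 0.538  -0.2592  0.165 ] dia 0.20262002362015777
```

```bash
cat >> h.py <<'E'
def boxpts(P,Rm,lx,ly,z):
    return [P+Rm@np.array([sx*lx/2,sy*ly/2,z]) for sx,sy in((1,1),(1,-1),(-1,-1),(-1,1))]
def panel(im,n,x,y,w,h,s,quads):
    c=crop(im,x,y,w,h,s)
    for q,col in quads:
        p=np.array([(proj(n,a)-[x,y]+.5)*s for a in q]).round().astype(int)
        cv2.polylines(c,[p.reshape(-1,1,2)],True,col,1)
    return c
def coverR(yaw,tilt=35):
    return R.from_euler("ZY",[yaw,-tilt],degrees=True).as_matrix()
E
python3 - <<'E'
from h import *
s=cv2.imread("pics/scene0.png");t=cv2.imread("pics/top0.png")
Rc=coverR(-11.5);top=np.array([.4632,.2433,.1243]);O=top-Rc@[0,0,.048]
print("rim centre",O,"axis",Rc[:,2],"x",Rc[:,0])
q=[(boxpts(O,Rc,.064,.034,.048),(0,255,0)),(boxpts(O,Rc,.052,.022,.048),(0,255,255)),
 ([O+Rc@[.082*np.cos(a),.082*np.sin(a),0] for a in np.linspace(0,6.28,50)],(0,0,255))]
N=np.array([.539,-.257,.201]);Rn=R.from_euler("z",25,degrees=True).as_matrix()
k=[(boxpts(N,Rn,.044,.015,.005),(0,255,0)),(boxpts(N,Rn,.043,.008,.03),(0,0,255))]
a=np.hstack([panel(s,"scene",300,265,80,60,5,q),panel(t,"top",228,217,80,60,5,q)])
b=np.hstack([panel(s,"scene",167,90,50,37,8,k),panel(t,"top",450,208,50,37,8,k)])
cv2.imwrite("pics/c2.png",np.vstack([a,b]))
E
```

```text
rim centre [0.4902 0.2378 0.085 ] axis [-0.5621  0.1144  0.8192] x [ 0.8027 -0.1633  0.5736]
```

View pics/c2.png

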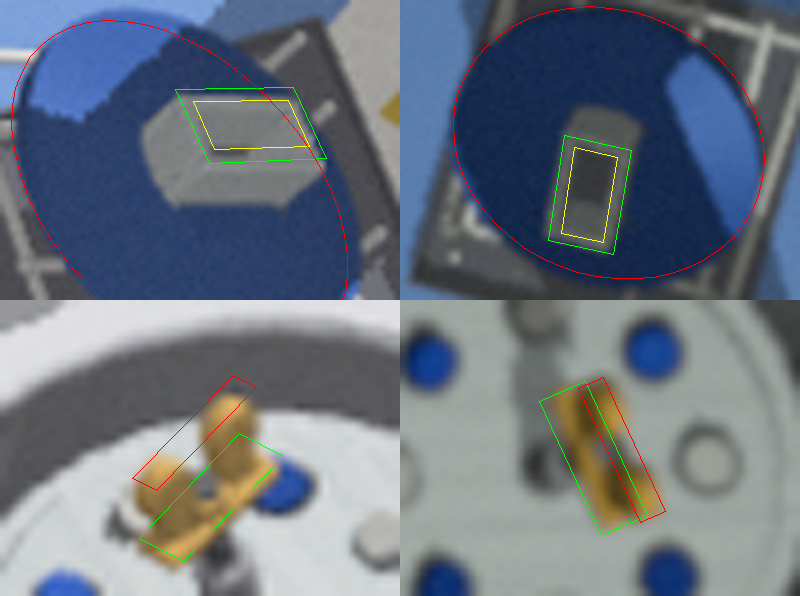

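The overlay shows the boss fit is good to 1 px, about 3 mm short in +y. The nut sits at about (0.539,-0.258) with its wings at about 24° azimuth, and I'll refine that in place later. Now a planner that prints rows for me to send, and the pre-grasp.

```bash
cat >> h.py <<'E'
TOP=np.array([.4632,.2465,.1243]);RC=coverR(-11.5);O=TOP-RC@[0,0,.048]
def toolR(Rc,flip=False):  # tool z = -cover z, tool y along +-cover y
    f=-1 if flip else 1
    y=f*Rc[:,1];z=-Rc[:,2];return np.c_[np.cross(y,z),y,z]
def plan(P,Rt,hand,n=None,rot=True):
    st=ctrl.get_state();p=st["eef_pos"].copy();r=R.from_quat(st["tcp_rot"]);Rt=R.from_matrix(Rt)
    d=np.linalg.norm(P-p);v=(r.inv()*Rt).as_rotvec();a=np.degrees(np.linalg.norm(v))
    n=n or int(max(1,np.ceil(d/.045),np.ceil(a/8)));rows=[]
    for i in range(n):
        g=(r.inv()*Rt).as_rotvec()/(n-i);dp=(P-p)/(n-i)
        t=np.round(r.inv().apply(dp),3);w=np.round(np.degrees(g),1)
        rows.append([*map(float,t),*map(float,w),hand]);p=p+r.apply(t);r=r*R.from_rotvec(np.radians(w))
    print("d %.3f ang %.1f n %d"%(d,a,n),"F",st["contact_force"],"open %.3f"%st["opening"],"t",st["time"],"\nq",st["qpos"]);print(str(rows).replace(" ",""))
E
python3 - <<'E'
from h import *
Rt=toolR(RC)
r=R.from_quat(ctrl.get_state()["tcp_rot"]).as_matrix();print(r[:,1]@Rt[:,1],r[:,1]@RC[:,1])
plan(O+RC[:,2]*.105,Rt,-1)
E
```

```text
0.9918056904144676 0.9918056904144676
d 0.444 ang 35.8 n 10 F [ 0.4083  0.1649 -0.4708] open 1.003 t 0.1 
q [ 1.092   0.2871  1.578   0.      1.2786 -0.15  ]
[[-0.033,-0.03,0.006,-0.2,-3.5,-0.7,-1],[-0.032,-0.03,0.008,-0.2,-3.5,-0.7,-1],[-0.031,-0.03,0.01,-0.2,-3.5,-0.7,-1],[-0.03,-0.031,0.011,-0.3,-3.5,-0.7,-1],[-0.029,-0.031,0.013,-0.2,-3.5,-0.7,-1],[-0.027,-0.032,0.015,-0.3,-3.5,-0.7,-1],[-0.026,-0.032,0.016,-0.2,-3.5,-0.7,-1],[-0.025,-0.032,0.017,-0.3,-3.5,-0.7,-1],[-0.023,-0.033,0.019,-0.2,-3.5,-0.7,-1],[-0.022,-0.033,0.02,-0.3,-3.5,-0.7,-1]]
```

>>> apply_moves(moves=[[[-0.033, -0.03, 0.006, -0.2, -3.5, -0.7, -1], [-0.032, -0.03, 0.008, -0.2, -3.5, -0.7, -1], [-0.031, -0.03, 0.01, -0.2, -3.5, -0.7, -1], [-0.03, -0.031, 0.011, -0.3, -3.5, -0.7, -1], [-0.029, -0.031, 0.013, -0.2, -3.5, -0.7, -1], [-0.027, -0.032, 0.015, -0.3, -3.5, -0.7, -1], [-0.026, -0.032, 0.016, -0.2, -3.5, -0.7, -1], [-0.025, -0.032, 0.017, -0.3, -3.5, -0.7, -1], [-0.023, -0.033, 0.019, -0.2, -3.5, -0.7, -1], [-0.022, -0.033, 0.02, -0.3, -3.5, -0.7, -1]]])

```text
time: 1.1
eef_pos: [0.437, 0.2429, 0.1684]
tcp_rot: [0.087, 0.946, -0.031, 0.309]
contact_force: [1.6, -0.4, 0.1]
opening: 1.001
```

Run:
```python
from h import *
plan(O+RC[:,2]*.105,toolR(RC),-1)
```

```text
d 0.012 ang 1.5 n 1 F [ 1.5658 -0.4066  0.1421] open 1.001 t 1.1 
q [ 0.4918 -0.2299  2.3203 -0.6687  0.6468 -0.4345]
[[0.005,0.009,-0.007,0.3,1.2,0.9,-1]]
```

>>> apply_moves(moves=[[[0.005, 0.009, -0.007, 0.3, 1.2, 0.9, -1], [0, 0, 0.02, 0, 0, 0, -1], [0, 0, 0.01, 0, 0, 0, -1], [0, 0, 0, 0, 0, 0, -1]]])

```text
time: 1.5
eef_pos: [0.4468, 0.2412, 0.1412]
tcp_rot: [0.102, 0.949, -0.035, 0.297]
contact_force: [0.4, 0.6, -0.2]
opening: 0.996
```

Run:
```python
from h import *
plan(O+RC[:,2]*.025,toolR(RC),-1)
s=ctrl.read_camera("scene")[:,:,::-1].copy();t=ctrl.read_camera("top")[:,:,::-1].copy()
cv2.imwrite("pics/c3.png",np.hstack([crop(s,285,230,100,120,4),crop(t,218,195,100,120,4)]))
```

```text
d 0.046 ang 0.9 n 2 F [ 0.3593  0.6348 -0.159 ] open 0.996 t 1.5 
q [ 0.4762 -0.1543  2.3072 -0.6872  0.6159 -0.3858]
[[-0.001,0.005,0.023,-0.4,-0.1,-0.2,-1],[-0.002,0.004,0.022,-0.3,-0.2,-0.3,-1]]
```

View pics/c3.png

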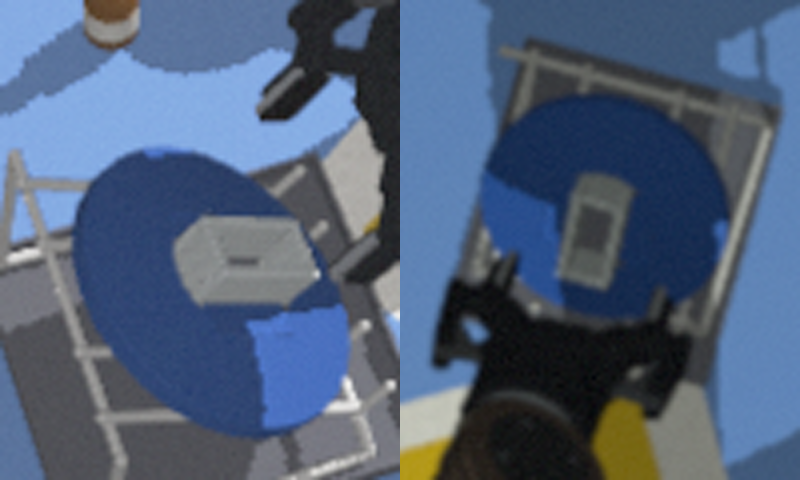

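The close view shows the fingers straddling the boss, with their tips at crop (507,265) and (660,295). After the height parallax the gripper is about 5–8 mm to the -y side, which agrees with the plan. I'll go in and close.

>>> apply_moves(moves=[[[-0.001, 0.004, 0.023, -0.4, -0.1, -0.2, -1], [-0.002, 0.003, 0.022, -0.3, -0.2, -0.3, -1], [0, 0, 0, 0, 0, 0, -1], [0, 0, 0, 0, 0, 0, 0.2], [0, 0, 0, 0, 0, 0, 0.4], [0, 0, 0, 0, 0, 0, 0.6]]], force=40)

```text
time: 2.2
eef_pos: [0.4767, 0.2468, 0.1116]
tcp_rot: [0.093, 0.948, -0.027, 0.303]
contact_force: [-2.4, -7.0, 4.7]
opening: 0.517
```

Run:
```python
from h import *
plan(O+RC[:,2]*.025,toolR(RC),1)
```

```text
d 0.007 ang 0.7 n 1 F [-2.3807 -7.0225  4.7074] open 0.517 t 2.2 
q [ 0.45   -0.0418  2.2749 -0.7707  0.5184 -0.3194]
[[0.004,-0.003,0.005,0.5,0.5,0.2,1]]
```

>>> apply_moves(moves=[[[0.002, -0.004, 0.004, 0, 0, 0, 0.2], [0, 0, 0, 0, 0, 0, 1], [0, 0, 0, 0, 0, 0, 1], [0, 0, 0, 0, 0, 0, 1]]])

```text
time: 2.6
eef_pos: [0.4768, 0.2437, 0.1095]
tcp_rot: [0.093, 0.947, -0.025, 0.305]
contact_force: [2.1, 0.9, -1.5]
opening: 0.387
```

Run:
```python
from h import *
plan(O+RC[:,2]*.025,toolR(RC),1)
```

```text
d 0.004 ang 1.0 n 1 F [ 2.1227  0.8552 -1.4948] open 0.387 t 2.6 
q [ 0.4423 -0.0444  2.2833 -0.78    0.5044 -0.3139]
[[0.003,0.0,0.003,0.7,0.7,0.1,1]]
```

>>> apply_moves(moves=[[[0, 0, 0, 0, 0, 0, 1], [0, 0, -0.008, 0, 0, 0, 1], [0, 0, -0.015, 0, 0, 0, 1], [0, 0, -0.02, 0, 0, 0, 1], [0, 0, -0.02, 0, 0, 0, 1], [0, 0, -0.01, 0, 0, 0, 1]]], force=70)

```text
time: 3.2
eef_pos: [0.4303, 0.2497, 0.166]
tcp_rot: [0.093, 0.949, -0.027, 0.301]
contact_force: [0.3, 0.3, -2.0]
opening: 0.379
```

```bash
python3 - <<'E'
from h import *
st=ctrl.get_state();p=st["eef_pos"]
q=R.from_quat(st["tcp_rot"]).as_matrix();print(np.degrees(np.arctan2(q[1,1],q[0,1])))
# stage A: raise and move to above safe, tool down, y az 24-90=-66
def down(az):
    a=np.radians(az);y=np.array([np.cos(a),np.sin(a),0]);z=np.array([0,0,-1.]);return np.c_[np.cross(y,z),y,z]
plan(np.array([.53,.13,.30]),down(30),1)
E
echo 'def down(az):
    a=np.radians(az);y=np.array([np.cos(a),np.sin(a),0]);z=np.array([0,0,-1.]);return np.c_[np.cross(y,z),y,z]' >> h.py
```

```text
78.86170655502781
d 0.205 ang 59.5 n 8 F [ 0.2923  0.3343 -2.017 ] open 0.379 t 3.2 
q [ 0.5075 -0.2265  2.3168 -0.6441  0.6605 -0.4285]
[[-0.022,-0.012,-0.005,1.9,4.1,5.9,1],[-0.023,-0.01,-0.006,1.9,4.1,5.9,1],[-0.023,-0.008,-0.008,1.9,4.1,5.9,1],[-0.023,-0.006,-0.009,1.9,4.1,5.9,1],[-0.023,-0.004,-0.011,1.9,4.1,5.9,1],[-0.023,-0.002,-0.012,1.9,4.1,5.9,1],[-0.022,0.0,-0.014,1.9,4.1,5.9,1],[-0.02,0.002,-0.015,1.9,4.1,5.9,1]]
```

The cover is held: Fz is -2 N, which matches its weight. I'll carry it up and level.

>>> apply_moves(moves=[[[-0.022, -0.012, -0.005, 1.9, 4.1, 5.9, 1], [-0.023, -0.01, -0.006, 1.9, 4.1, 5.9, 1], [-0.023, -0.008, -0.008, 1.9, 4.1, 5.9, 1], [-0.023, -0.006, -0.009, 1.9, 4.1, 5.9, 1], [-0.023, -0.004, -0.011, 1.9, 4.1, 5.9, 1], [-0.023, -0.002, -0.012, 1.9, 4.1, 5.9, 1], [-0.022, 0, -0.014, 1.9, 4.1, 5.9, 1], [-0.02, 0.002, -0.015, 1.9, 4.1, 5.9, 1]]])

```text
time: 4.0
eef_pos: [0.5222, 0.1271, 0.2922]
tcp_rot: [0.508, 0.861, -0.004, -0.02]
contact_force: [0.4, 0.3, -3.7]
opening: 0.379
```

Run:
```python
from h import *
plan(np.array([.54,-.12,.315]),down(-66),1)
```

```text
d 0.249 ang 94.9 n 12 F [ 0.3828  0.2917 -3.6586] open 0.379 t 4.0 
q [ 0.0425 -0.0413  1.826   0.0158  1.3955 -0.4654]
[[-0.019,-0.009,-0.002,-0.2,-0.0,7.9,1],[-0.02,-0.006,-0.002,-0.2,-0.0,7.9,1],[-0.02,-0.003,-0.002,-0.2,-0.0,7.9,1],[-0.021,-0.0,-0.002,-0.2,0.0,7.9,1],[-0.02,0.002,-0.002,-0.2,0.0,7.9,1],[-0.02,0.005,-0.002,-0.2,0.0,7.9,1],[-0.019,0.008,-0.003,-0.2,0.0,7.9,1],[-0.018,0.01,-0.002,-0.2,0.0,7.9,1],[-0.016,0.013,-0.002,-0.3,0.0,7.9,1],[-0.014,0.015,-0.003,-0.2,0.0,7.9,1],[-0.012,0.017,-0.002,-0.3,0.0,8.0,1],[-0.01,0.018,-0.002,-0.2,0.1,7.9,1]]
```

>>> apply_moves(moves=[[[-0.019, -0.009, -0.002, -0.2, 0, 7.9, 1], [-0.02, -0.006, -0.002, -0.2, 0, 7.9, 1], [-0.02, -0.003, -0.002, -0.2, 0, 7.9, 1], [-0.021, 0, -0.002, -0.2, 0, 7.9, 1], [-0.02, 0.002, -0.002, -0.2, 0, 7.9, 1], [-0.02, 0.005, -0.002, -0.2, 0, 7.9, 1], [-0.019, 0.008, -0.003, -0.2, 0, 7.9, 1], [-0.018, 0.01, -0.002, -0.2, 0, 7.9, 1], [-0.016, 0.013, -0.002, -0.3, 0, 7.9, 1], [-0.014, 0.015, -0.003, -0.2, 0, 7.9, 1], [-0.012, 0.017, -0.002, -0.3, 0, 8, 1], [-0.01, 0.018, -0.002, -0.2, 0, 7.9, 1]]])

```text
time: 5.2
eef_pos: [0.5319, -0.1312, 0.3059]
tcp_rot: [0.985, 0.175, -0.006, -0.001]
contact_force: [0.2, 0.4, -2.2]
opening: 0.383
```

Run:
```python
from h import *
plan(np.array([.54,-.12,.315]),down(-66),1)
```

```text
d 0.017 ang 3.9 n 1 F [ 0.1608  0.3994 -2.1845] open 0.383 t 5.2 
q [-0.4248 -0.038   1.7979 -0.005   1.3931  0.7957]
[[0.011,-0.008,-0.009,-0.3,0.7,-3.9,1]]
```

>>> apply_moves(moves=[[[0.011, -0.008, -0.009, -0.3, 0.7, -3.9, 1], [0, 0, 0, 0, 0, 0, 1], [0, 0, 0, 0, 0, 0, 1]]])

```text
time: 5.5
eef_pos: [0.5384, -0.1226, 0.3116]
tcp_rot: [0.979, 0.206, -0.002, -0.0]
contact_force: [0.2, -0.1, -3.6]
opening: 0.378
```

Run:
```python
from h import *
plan(np.array([.54,-.12,.315]),down(-66),1)
s=ctrl.read_camera("scene")[:,:,::-1].copy();t=ctrl.read_camera("top")[:,:,::-1].copy()
cv2.imwrite("pics/scene4.png",s);cv2.imwrite("pics/top4.png",t)
st=ctrl.get_state();P=st["eef_pos"];Rt=R.from_quat(st["tcp_rot"]).as_matrix()
Rc=np.c_[np.cross(Rt[:,1],-Rt[:,2]),Rt[:,1],-Rt[:,2]];Oc=P-Rc[:,2]*.023
q=[([Oc+Rc@[.082*np.cos(a),.082*np.sin(a),0] for a in np.linspace(0,6.28,60)],(0,0,255)),(boxpts(Oc,Rc,.064,.034,.048),(0,255,0))]
N=np.array([.539,-.258,.201]);Rn=R.from_euler("z",24,degrees=True).as_matrix()
q+=[(boxpts(N,Rn,.044,.015,.005),(0,255,0))]
print(proj("scene",Oc),proj("top",Oc))
cv2.imwrite("pics/c4.png",np.hstack([panel(s,"scene",130,60,134,150,3,q),panel(t,"top",380,165,130,150,3,q)]))
```

```text
d 0.005 ang 0.3 n 1 F [ 0.2084 -0.1241 -3.5847] open 0.378 t 5.5 
q [-0.4068 -0.036   1.7856 -0.0019  1.3954  0.75  ]
[[0.003,-0.002,-0.003,-0.1,0.2,-0.3,1]]
[217.1025 128.9879] [425.5139 222.2702]
```

View pics/c4.png

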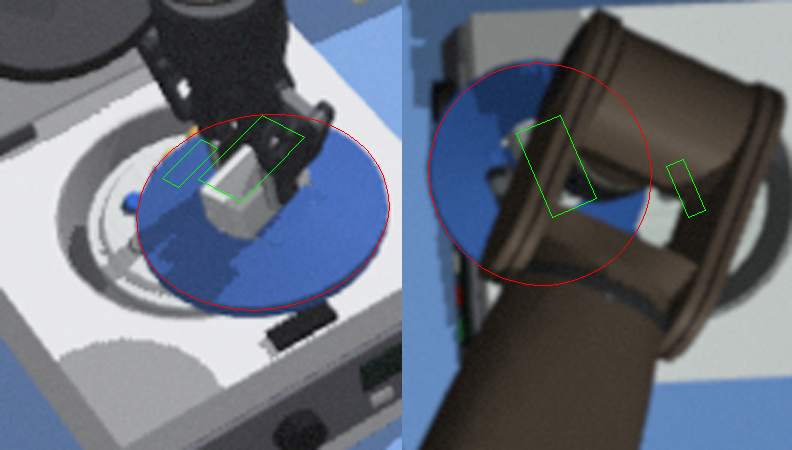

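The scene view shows the held cover level. Its rim, at about (217,129), lies about 1 px below the prediction. The top view is blocked by the arm. I'll compare the cover and nut silhouettes against their predictions in the same camera, so that calibration bias cancels.

```bash
cat > m.py <<'E'
from h import *
def ext(m,x0,y0,s=8):   # subpixel extents via upsampled soft mask
    ys,xs=np.where(m>.5);f=lambda v,o:(v.min()/s+o-.5+.5/s,v.max()/s+o-.5+.5/s)
    return np.array([*f(xs,x0),*f(ys,y0)])
E
python3 - <<'E'
from m import *
def soft(im,x,y,w,h,fn):
    c=cv2.resize(im[y:y+h,x:x+w],(w*8,h*8),interpolation=cv2.INTER_LINEAR);return fn(cv2.cvtColor(c,cv2.COLOR_BGR2HSV)).astype(np.uint8)
def big(m):
    n,l,st,_=cv2.connectedComponentsWithStats(m);return (l==1+np.argmax(st[1:,4]))
s0=cv2.imread("pics/scene0.png");s4=cv2.imread("pics/scene4.png");t0=cv2.imread("pics/top0.png")
P=np.array([.5384,-.1226,.3116])
Oc=P-[0,0,.023];a=np.linspace(0,2*np.pi,180)
pj=np.array([proj("scene",Oc+[.082*np.cos(b),.082*np.sin(b),z]) for b in a for z in(0,.012)])
e=ext(big(soft(s4,160,85,115,90,lambda h:(h[...,0]>100)&(h[...,0]<125)&(h[...,1]>170))),160,85)
print("cover seen L R T B",e,"pred",pj[:,0].min(),pj[:,0].max(),pj[:,1].min(),pj[:,1].max())
for n,im,x,y in(("scene",s0,167,90),("top",t0,450,205)):
    m=big(soft(im,x,y,50,40,lambda h:(h[...,0]>10)&(h[...,0]<30)&(h[...,1]>100)&(h[...,2]>75)))
    e=ext(m,x,y);print(n,"nut seen",e)
    for az in(18,22,26,30):
        N=np.array([.539,-.258,.201]);Rn=R.from_euler("z",az,degrees=True).as_matrix()
        pj=np.array([proj(n,c) for z in(0,.005) for c in boxpts(N,Rn,.044,.015,z)])
        print(az,pj[:,0].min(),pj[:,0].max(),pj[:,1].min(),pj[:,1].max())
# bowl rim ellipse in scene0, by bright deck edge
h=cv2.cvtColor(s0,cv2.COLOR_BGR2HSV)[80:180,135:255]
d=((h[...,2]<150)).astype(np.uint8);d=cv2.morphologyEx(d,cv2.MORPH_CLOSE,np.ones((7,7)))
cs,_=cv2.findContours(d,cv2.RETR_EXTERNAL,cv2.CHAIN_APPROX_NONE)
for c in sorted(cs,key=cv2.contourArea)[-2:]:
    el=cv2.fitEllipse(c);print("bowl scene",np.add(el[0],[135,80]),el[1:],plane("scene",np.add(el[0],[135,80]),.165))
E
```

```text
cover seen L R T B [171.8125 175.8125 124.8125 129.3125] pred 173.6212632745566 259.04600750290155 93.32935063124991 162.6668163114736
scene nut seen [183.8125 200.5625 101.6875 122.4375]
18 182.98643191056217 202.672480875101 106.1806251310284 123.04416165715564
22 183.33761122105534 202.31605787782163 106.00217246146762 123.22836591680269
26 183.7349466961154 201.91529698796364 105.8612895536906 123.3739142867548
30 184.1765377143863 201.47218240862688 105.75862780400286 123.48006111401776
top nut seen [468.6875 481.6875 218.1875 235.4375]
18 467.55724351452557 479.84024708699036 217.5513061808692 237.14068716419968
22 467.03199019295926 480.3675346624211 217.54813483542333 237.14324221080628
26 466.5373216154955 480.86383223065184 217.5921618593649 237.09854288448463
30 466.0756507672004 481.32672499595276 217.6831789788387 237.00681318620178
bowl scene [150.6387  89.8185] ((25.225440979003906, 51.759300231933594), 67.26824951171875) [ 0.5772 -0.4129  0.165 ]
bowl scene [195.8526 129.2729] ((70.92660522460938, 93.81440734863281), 79.46122741699219) [ 0.5429 -0.2508  0.165 ]
```

Run:
```python
from m import *
s4=cv2.imread("pics/scene4.png")
c=cv2.resize(s4[80:175,155:275],None,fx=8,fy=8,interpolation=cv2.INTER_LINEAR).astype(int)
m=((c[...,0]-c[...,2]>45)&(c[...,1]<112)).astype(np.uint8)
n,l,st,_=cv2.connectedComponentsWithStats(m);m=l==1+np.argmax(st[1:,4])
e=ext(m,155,80)
P=np.array([.5384,-.1226,.3116]);a=np.linspace(0,2*np.pi,180)
pj=np.array([proj("scene",P-[0,0,.023]+[.082*np.cos(b),.082*np.sin(b),z]) for b in a for z in(0,.012)])
print("seen",e,"pred",pj[:,0].min(),pj[:,0].max(),pj[:,1].min(),pj[:,1].max())
# diagonal extents too
ys,xs=np.where(m);X=np.c_[xs/8+155-.44,ys/8+80-.44]
for d in([.7,.7],[-.7,.7],[-.92,.38],[.92,.38]):print(d,(X@d).max()-(pj@d).max())
J=np.array([proj("scene",np.array([.54,-.258,.2])+v)-proj("scene",[.54,-.258,.2]) for v in([.001,0,0],[0,.001,0],[0,0,.001])]);print("px per mm x,y,z",J)
```

```text
seen [170.9375 257.5625 104.8125 165.0625] pred 173.6212632745566 259.04600750290155 93.32935063124991 162.6668163114736
[0.7, 0.7] 1.3194005768140755
[-0.7, 0.7] 1.5100096539727872
[-0.92, 0.38] 0.2985495991216993
[0.92, 0.38] 0.4431073805403116
px per mm x,y,z [[-0.411   0.1891]
 [ 0.2093  0.2956]
 [-0.081  -0.315 ]]
```

The nut from both cameras is (0.5393,-0.260), with its wings at about 25°. The rim is about 28 mm below the TCP, which explains the 1.5 px offset. Now I'll move over the rotor.

Run:
```python
from h import *
plan(np.array([.5393,-.260,.29]),down(-65),1,5)
```

```text
d 0.139 ang 1.3 n 5 F [-0.6092 -0.8662 -3.4855] open 0.378 t 5.6 
q [-0.4065 -0.0363  1.7853 -0.0015  1.3956  0.7498]
[[-0.011,0.025,0.004,-0.0,0.0,-0.2,1],[-0.011,0.025,0.004,-0.0,0.0,-0.3,1],[-0.011,0.025,0.005,-0.0,0.1,-0.2,1],[-0.011,0.025,0.004,-0.0,0.0,-0.3,1],[-0.012,0.026,0.005,-0.1,0.1,-0.2,1]]
```

>>> apply_moves(moves=[[[-0.011, 0.025, 0.004, 0, 0, -0.2, 1], [-0.011, 0.025, 0.004, 0, 0, -0.3, 1], [-0.011, 0.025, 0.005, 0, 0.1, -0.2, 1], [-0.011, 0.025, 0.004, 0, 0, -0.3, 1], [-0.012, 0.026, 0.005, 0, 0.1, -0.2, 1], [0, 0, 0, 0, 0, 0, 1]]])

```text
time: 6.2
eef_pos: [0.5383, -0.2623, 0.2864]
tcp_rot: [0.976, 0.218, -0.001, -0.001]
contact_force: [0.8, 0.5, -3.7]
opening: 0.378
```

Run:
```python
from h import *
plan(np.array([.5393,-.260,.245]),down(-65),1,3)
```

```text
d 0.041 ang 0.3 n 3 F [ 0.8365  0.5197 -3.6862] open 0.378 t 6.2 
q [-0.6226  0.0844  1.7082 -0.0002  1.353   0.5077]
[[0.001,-0.001,0.014,-0.1,0.0,0.1,1],[0.0,-0.0,0.014,-0.0,0.1,0.1,1],[0.001,-0.001,0.013,-0.1,0.0,0.0,1]]
```

>>> apply_moves(moves=[[[0.001, -0.001, 0.014, -0.1, 0, 0.1, 1], [0, 0, 0.014, 0, 0.1, 0.1, 1], [0.001, -0.001, 0.013, -0.1, 0, 0, 1], [0, 0, 0, 0, 0, 0, 1]]])

```text
time: 6.6
eef_pos: [0.5383, -0.2567, 0.2398]
tcp_rot: [0.976, 0.217, -0.001, -0.002]
contact_force: [0.2, -0.3, -3.3]
opening: 0.381
```

Run:
```python
from h import *
plan(np.array([.5393,-.260,.222]),down(-65),1,6)
s=ctrl.read_camera("scene")[:,:,::-1].copy()
cv2.imwrite("pics/c5.png",crop(s,130,40,130,120,5))
```

```text
d 0.018 ang 0.3 n 6 F [ 0.1759 -0.3429 -3.2966] open 0.381 t 6.6 
q [-0.6151  0.1107  1.765   0.0005  1.2702  0.5181]
[[-0.0,0.001,0.003,-0.0,0.0,0.0,1],[-0.0,0.0,0.003,-0.0,0.0,0.0,1],[-0.0,0.001,0.003,-0.1,0.0,0.0,1],[-0.0,0.0,0.003,-0.0,0.0,0.0,1],[-0.0,0.001,0.003,-0.1,0.0,0.0,1],[-0.001,0.0,0.003,-0.0,0.1,0.1,1]]
```

View pics/c5.png

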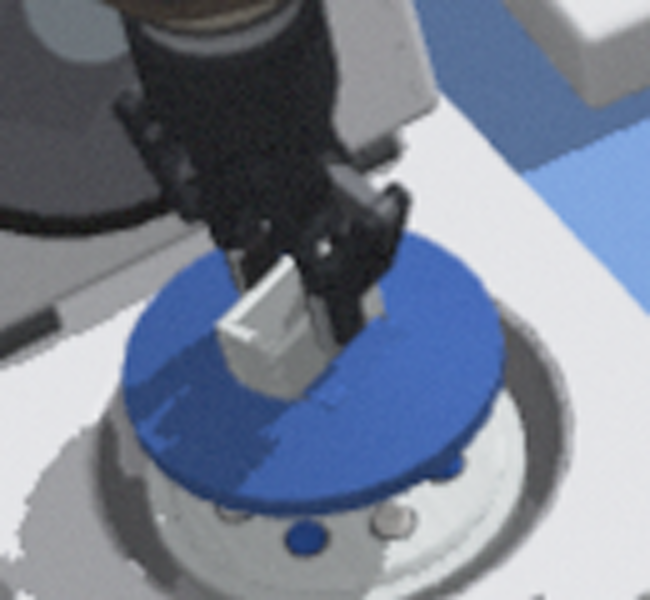

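The view shows the cover held level over the rotor with an even overhang, and it is not touching. I'll correct about 3 mm sideways and lower in small steps.

>>> apply_moves(moves=[[[0, 0.003, 0, 0, 0, 0, 1], [0, 0, 0, 0, 0, 0, 1], [0, 0, 0.003, 0, 0, 0, 1], [0, 0, 0.004, 0, 0, 0, 1], [0, 0, 0.004, 0, 0, 0, 1], [0, 0, 0, 0, 0, 0, 1]]])

```text
time: 7.25
eef_pos: [0.5416, -0.2597, 0.2318]
tcp_rot: [0.976, 0.218, 0.001, 0.001]
contact_force: [-0.3, 0.1, -3.9]
opening: 0.382
```

Run:
```python
from h import *
plan(np.array([.5393,-.260,.210]),down(-65),1,5)
```

```text
d 0.022 ang 0.2 n 5 F [-0.3022  0.1139 -3.8867] open 0.382 t 7.25 
q [-0.616   0.1227  1.7666  0.0004  1.2499  0.5155]
[[-0.0,-0.0,0.004,0.0,-0.0,0.0,1],[-0.001,-0.0,0.004,0.0,-0.0,0.0,1],[-0.0,-0.0,0.005,0.0,-0.0,0.1,1],[-0.001,-0.0,0.004,0.1,-0.0,0.0,1],[-0.0,-0.001,0.005,0.0,-0.1,0.1,1]]
```

>>> apply_moves(moves=[[[-0.001, 0, 0.004, 0, 0, 0, 1], [-0.001, 0, 0.004, 0, 0, 0, 1], [0, 0, 0.005, 0, 0, 0, 1], [0, 0, 0.003, 0, 0, 0, 1], [0, 0, 0, 0, 0, 0, 1]]])

```text
time: 7.75
eef_pos: [0.5394, -0.2607, 0.2141]
tcp_rot: [0.976, 0.218, 0.001, 0.001]
contact_force: [0.4, -0.8, -2.6]
opening: 0.385
```

Run:
```python
from h import *
plan(np.array([.5393,-.260,.195]),down(-65),1,5)
```

```text
d 0.019 ang 0.2 n 5 F [ 0.4171 -0.7836 -2.5682] open 0.385 t 7.75 
q [-0.6196  0.1346  1.7867  0.0004  1.2184  0.5122]
[[0.0,-0.0,0.004,0.0,-0.0,0.0,1],[0.0,-0.0,0.004,0.0,-0.0,0.0,1],[0.0,-0.0,0.004,0.0,-0.0,0.0,1],[0.0,-0.0,0.004,0.0,-0.0,0.1,1],[0.0,-0.001,0.003,0.1,-0.1,0.0,1]]
```

>>> apply_moves(moves=[[[0, 0, 0.003, 0, 0, 0, 1], [0, 0, 0.003, 0, 0, 0, 1], [0, 0, 0.003, 0, 0, 0, 1]]])

```text
time: 8.05
eef_pos: [0.5398, -0.2609, 0.205]
tcp_rot: [0.976, 0.218, 0.001, 0.001]
contact_force: [0.2, -0.2, -2.7]
opening: 0.377
```

>>> apply_moves(moves=[[[0, 0, 0.003, 0, 0, 0, 1], [0, 0, 0.003, 0, 0, 0, 1], [0, 0, 0.003, 0, 0, 0, 1]]])

```text
time: 8.35
eef_pos: [0.5399, -0.2609, 0.1953]
tcp_rot: [0.976, 0.218, 0.001, 0.001]
contact_force: [-0.7, 0.3, -3.0]
opening: 0.383
```

>>> apply_moves(moves=[[[0, 0, 0.003, 0, 0, 0, 1], [0, 0, 0.003, 0, 0, 0, 1]]])

```text
time: 8.55
eef_pos: [0.5399, -0.261, 0.1887]
tcp_rot: [0.976, 0.218, 0.001, 0.001]
contact_force: [-0.3, -0.5, -3.0]
opening: 0.379
```

>>> apply_moves(moves=[[[0, 0, 0.003, 0, 0, 0, 1], [0, 0, 0.002, 0, 0, 0, 1]]])

```text
time: 8.75
eef_pos: [0.5398, -0.2609, 0.183]
tcp_rot: [0.976, 0.218, 0.001, 0.001]
contact_force: [-0.6, 0.3, -2.8]
opening: 0.385
```

>>> apply_moves(moves=[[[0, 0, 0.002, 0, 0, 0, 1], [0, 0, 0.002, 0, 0, 0, 1]]])

```text
time: 8.95
eef_pos: [0.5403, -0.2607, 0.1803]
tcp_rot: [0.976, 0.218, 0.001, 0.001]
contact_force: [-3.9, 4.4, 7.5]
opening: 0.379
```

>>> apply_moves(moves=[[[0, 0, 0.002, 0, 0, 0, 1], [0, 0, 0.001, 0, 0, 0, 1]]])

```text
time: 9.15
eef_pos: [0.5408, -0.2612, 0.1805]
tcp_rot: [0.976, 0.218, 0.002, 0.002]
contact_force: [-1.3, 0.8, -0.1]
opening: 0.381
```

Run:
```python
from h import *
plan(np.array([.5393,-.260,.176]),down(-65),1,2)
s=ctrl.read_camera("scene")[:,:,::-1].copy()
st=ctrl.get_state();print(st["eef_pos"],st["contact_force"],st["wrist_torque"])
cv2.imwrite("pics/c6.png",crop(s,130,40,130,120,5))
```

```text
d 0.005 ang 0.4 n 2 F [-1.3485  0.7515 -0.0793] open 0.381 t 9.15 
q [-0.6185  0.1677  1.8136 -0.0005  1.1547  0.5138]
[[-0.0,-0.001,0.002,0.1,-0.1,0.1,1],[-0.001,-0.001,0.002,0.2,-0.0,0.0,1]]
[ 0.5409 -0.2612  0.1803] [-2.8158  2.3463  3.6339] [-0.0428  0.3631 -0.1201]
```

View pics/c6.png

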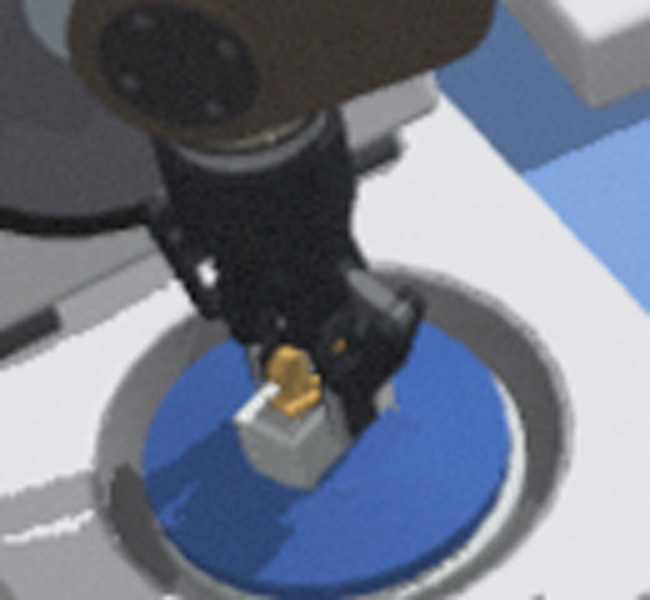

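The view shows the nut coming up through the slot. The rotor rim shows white only at the right and lower right, and the side force is (-x,+y), so the skirt is about 1–2 mm off and riding on the spigot edge. I'll shift toward -x,+y and press lightly.

>>> apply_moves(moves=[[[-0.001, -0.002, 0, 0, 0, 0, 1], [0, 0, 0.001, 0, 0, 0, 1], [0, 0, 0.002, 0, 0, 0, 1]]])

```text
time: 9.5
eef_pos: [0.5401, -0.26, 0.1797]
tcp_rot: [0.976, 0.218, 0.003, 0.003]
contact_force: [-6.1, 5.5, 11.0]
opening: 0.377
```

Run:
```python
from h import *
st=ctrl.get_state();print(st["eef_pos"],st["contact_force"],st["wrist_torque"])
```

```text
[ 0.5401 -0.26    0.1797] [-6.0576  5.5467 11.0018] [-0.0043  0.7728 -0.2155]
```

>>> apply_moves(moves=[[[-0.001, -0.002, -0.001, 0, 0, 0, 1], [-0.001, -0.001, 0, 0, 0, 0, 1], [0, 0, 0.001, 0, 0, 0, 1], [0, 0, 0.001, 0, 0, 0, 1]]])

```text
time: 9.9
eef_pos: [0.5381, -0.2585, 0.1798]
tcp_rot: [0.976, 0.218, 0.005, 0.005]
contact_force: [-2.4, 3.2, 5.8]
opening: 0.377
```

Run:
```python
from h import *
plan(np.array([.538,-.258,.178]),down(-65),1,2)
st=ctrl.get_state();print(st["eef_pos"],st["contact_force"],st["wrist_torque"])
```

```text
d 0.002 ang 0.8 n 2 F [-2.3933  3.1657  5.8257] open 0.377 t 9.9 
q [-0.6182  0.1564  1.8278  0.0012  1.144   0.5131]
[[0.0,-0.0,0.001,0.3,-0.2,0.1,1],[0.0,-0.0,0.001,0.3,-0.2,0.1,1]]
[ 0.5381 -0.2585  0.1798] [-2.3933  3.1657  5.8257] [-0.1207  0.4017 -0.1067]
```

>>> apply_moves(moves=[[[0, 0, 0, 0.3, -0.2, 0, 1], [0, 0, 0, 0.3, -0.2, 0, 1]]])

```text
time: 10.1
eef_pos: [0.5381, -0.2588, 0.1806]
tcp_rot: [0.976, 0.218, 0.0, 0.001]
contact_force: [-0.9, 1.4, 2.5]
opening: 0.38
```

Run:
```python
from h import *
st=ctrl.get_state();print(st["eef_pos"],st["tcp_rot"],st["contact_force"],st["wrist_torque"])
s=ctrl.read_camera("scene")[:,:,::-1].copy();cv2.imwrite("pics/scene7.png",s)
C=np.array([.539,-.2595,0]);a=np.linspace(0,6.283,120)
ci=lambda r,z:[C+[r*np.cos(b),r*np.sin(b),z] for b in a]
q=[(ci(.085,.15),(0,255,255)),(ci(.082,.15),(0,0,255)),(ci(.082,.162),(0,255,0)),(ci(.104,.165),(255,0,255))]
cv2.imwrite("pics/c7.png",panel(s,"scene",145,90,100,78,8,q))
```

```text
[ 0.5381 -0.2588  0.1806] [0.976  0.2178 0.0001 0.0007] [-0.9283  1.3823  2.5039] [-0.1113  0.0216 -0.0317]
```

View pics/c7.png

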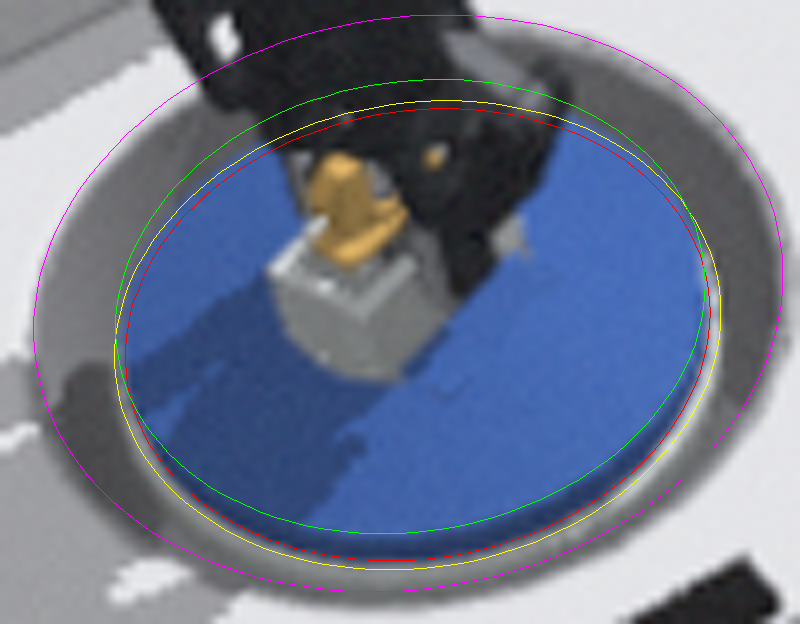

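Measured against the bowl in the same image, the cover is about (+1.6,-1.0) mm off and still about 5 mm high. The force direction agrees. I'll unload, shift more, and press again.

>>> apply_moves(moves=[[[0, 0, -0.002, 0, 0, 0, 1], [-0.001, -0.002, 0, 0, 0, 0, 1], [-0.001, -0.001, 0, 0, 0, 0, 1], [0, 0, 0.002, 0, 0, 0, 1], [0, 0, 0.002, 0, 0, 0, 1]]])

```text
time: 10.65
eef_pos: [0.5371, -0.2588, 0.1797]
tcp_rot: [0.976, 0.218, 0.003, 0.003]
contact_force: [-4.2, 3.0, 9.9]
opening: 0.382
```

Run:
```python
from h import *
st=ctrl.get_state();print(st["eef_pos"],st["tcp_rot"],st["contact_force"],st["wrist_torque"])
```

```text
[ 0.5371 -0.2588  0.1797] [0.976  0.2178 0.0026 0.0035] [-4.2336  2.9985  9.8514] [-0.3571  0.4478 -0.1342]
```

>>> apply_moves(moves=[[[0, 0, -0.006, 0.2, -0.2, 0, 1], [0, 0, 0, 0.2, -0.2, 0, 1]]])

```text
time: 10.85
eef_pos: [0.5361, -0.2585, 0.1853]
tcp_rot: [0.976, 0.218, -0.003, 0.0]
contact_force: [1.4, -2.5, -1.3]
opening: 0.383
```

>>> apply_moves(moves=[[[-0.002, -0.002, 0, 0, 0, 0, 1], [0, 0, 0, 0, 0, 0, 1]]])

```text
time: 11.05
eef_pos: [0.5351, -0.2591, 0.1849]
tcp_rot: [0.976, 0.217, -0.0, 0.002]
contact_force: [0.5, -2.1, -2.2]
opening: 0.382
```

Run:
```python
from h import *
st=ctrl.get_state();print(st["eef_pos"],st["tcp_rot"],st["contact_force"],st["wrist_torque"])
```

```text
[ 0.5351 -0.2591  0.1849] [ 0.9761  0.2172 -0.0003  0.0025] [ 0.5223 -2.1116 -2.151 ] [-0.2857 -0.0674 -0.0084]
```

The side force and negative z moment suggest the slot wall is touching the nut's foot from a yaw error, with the nut at nearer 19–20° azimuth. I'll yaw clockwise a few degrees and recentre.

>>> apply_moves(moves=[[[0, 0, 0, 0, 0, 2.5, 1], [0, 0, 0, 0, 0, 2.5, 1], [0, 0, 0, 0, 0, 0, 1]]])

```text
time: 11.35
eef_pos: [0.5346, -0.2589, 0.1833]
tcp_rot: [0.985, 0.173, -0.001, 0.001]
contact_force: [1.3, -2.4, -0.6]
opening: 0.381
```

Run:
```python
from h import *
st=ctrl.get_state();print(st["eef_pos"],st["contact_force"],st["wrist_torque"])
plan(np.array([.5365,-.2575,.185]),down(-70),1,2)
```

```text
[ 0.5346 -0.2589  0.1833] [ 1.3034 -2.3901 -0.6056] [-0.4975 -0.3473 -0.051 ]
d 0.003 ang 0.2 n 2 F [ 1.3034 -2.3901 -0.6056] open 0.381 t 11.35 
q [-0.6203  0.1532  1.8245 -0.0033  1.1628  0.6049]
[[0.001,-0.0,-0.001,0.1,0.1,-0.1,1],[0.001,-0.001,-0.001,0.0,0.0,-0.0,1]]
```

Run:
```python
from h import *
s=ctrl.read_camera("scene")[:,:,::-1].copy();cv2.imwrite("pics/scene8.png",s)
a=crop(s,172,100,40,46,10);b=crop(s,140,85,100,115,4)
cv2.imwrite("pics/c8.png",np.hstack([a,b]))
```

```text
(no output)
```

View pics/c8.png

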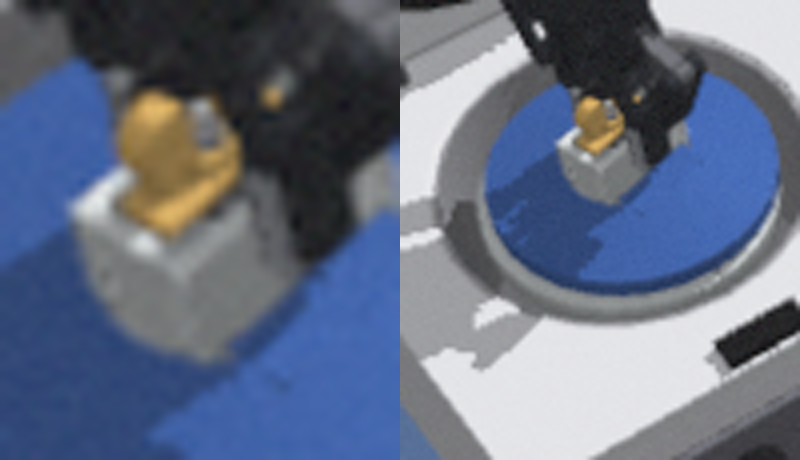

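This crop shows the nut's foot against the +y side of the slot. The cover sits about 4–5 mm too far in -y: the gap to the bowl is 8 px at the bottom, against 3.8 px expected. The yaw now looks parallel. I'll lift slightly and move +y.

>>> apply_moves(moves=[[[0, 0, -0.003, 0, 0, 0, 1], [0.002, -0.003, 0, 0, 0, 0, 1], [0.001, -0.002, 0, 0, 0, 0, 1]]])

```text
time: 11.7
eef_pos: [0.5341, -0.2587, 0.1855]
tcp_rot: [0.985, 0.174, -0.004, 0.008]
contact_force: [1.5, -8.2, -5.2]
opening: 0.379
```

Run:
```python
from h import *
st=ctrl.get_state();print(st["eef_pos"],st["contact_force"],st["wrist_torque"])
plan(np.array([.5365,-.254,.187]),down(-70),1,2)
```

```text
[ 0.5341 -0.2587  0.1855] [ 1.5071 -8.2085 -5.2295] [-1.3025 -0.3142 -0.0701]
d 0.006 ang 1.0 n 2 F [ 1.5071 -8.2085 -5.2295] open 0.379 t 11.7 
q [-0.6151  0.1485  1.8256 -0.0175  1.1617  0.6121]
[[0.002,-0.002,-0.001,0.4,0.3,0.0,1],[0.002,-0.002,-0.001,0.4,0.3,0.1,1]]
```

>>> apply_moves(moves=[[[0, 0, -0.005, 0.5, 0.4, 0, 1], [0, 0, -0.004, 0.4, 0.4, 0, 1], [0, 0, 0, 0, 0, 0, 1]]])

```text
time: 12.0
eef_pos: [0.5336, -0.2591, 0.1923]
tcp_rot: [0.985, 0.175, 0.002, -0.002]
contact_force: [1.7, -2.7, -0.8]
opening: 0.379
```

Run:
```python
from h import *
st=ctrl.get_state();print(st["eef_pos"],st["contact_force"],st["wrist_torque"])
plan(np.array([.5365,-.2575,.193]),down(-70),1,2)
```

```text
[ 0.5336 -0.2591  0.1923] [ 1.7089 -2.6997 -0.8238] [-0.3587 -0.3475 -0.0683]
d 0.003 ang 0.3 n 2 F [ 1.7089 -2.6997 -0.8238] open 0.379 t 12.0 
q [-0.625   0.1426  1.8192  0.0053  1.1801  0.5926]
[[0.002,-0.0,-0.0,-0.1,-0.1,0.1,1],[0.001,-0.0,-0.001,-0.1,-0.1,0.0,1]]
```

>>> apply_moves(moves=[[[0.002, 0.002, 0, 0, 0, -2, 1], [0.001, 0, 0, 0, 0, 0, 1]]])

```text
time: 12.2
eef_pos: [0.5355, -0.2586, 0.1916]
tcp_rot: [0.981, 0.193, -0.001, -0.004]
contact_force: [0.0, -3.0, -1.4]
opening: 0.379
```

Run:
```python
from h import *
st=ctrl.get_state();print(st["eef_pos"],st["contact_force"],st["wrist_torque"])
t=ctrl.read_camera("top")[:,:,::-1].copy();cv2.imwrite("pics/top9.png",t)
s=ctrl.read_camera("scene")[:,:,::-1].copy();cv2.imwrite("pics/scene9.png",s)
C=st["eef_pos"]*[1,1,0];a=np.linspace(0,6.283,120)
ci=lambda r,z:[C+[r*np.cos(b),r*np.sin(b),z] for b in a]
q=[(ci(.082,.164),(0,0,255)),(ci(.104,.165),(255,0,255))]
cv2.imwrite("pics/c9.png",np.vstack([np.hstack([panel(t,"top",420,180,100,100,4,q),panel(s,"scene",145,82,100,100,4,[])]),]))
```

```text
[ 0.5355 -0.2586  0.1916] [ 0.0218 -3.0295 -1.4049] [-0.5923 -0.0078 -0.0582]
```

View pics/c9.png

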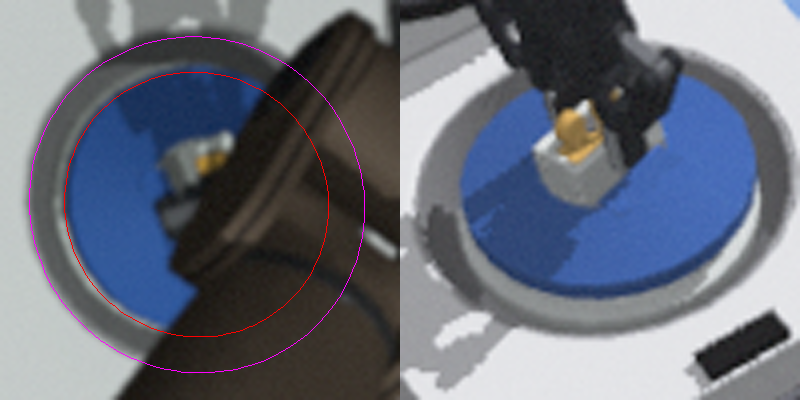

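The top view settles it. The cover's centre is about 3 mm ahead of the TCP in +x, with its rim at crop left 68 and top 66 against predicted 66 and 71. At this TCP the cover is within about 1 mm of concentric with the shoulder ring. Earlier I was about 4 mm too far in +x. I'll lower here.

>>> apply_moves(moves=[[[0, 0.001, 0, 0, -0.3, 0, 1], [0, 0, 0.004, 0, -0.1, 0, 1], [0, 0, 0.004, 0, 0, 0, 1]]])

```text
time: 12.6
eef_pos: [0.5359, -0.2588, 0.1836]
tcp_rot: [0.981, 0.192, -0.004, -0.004]
contact_force: [0.1, -1.0, 0.0]
opening: 0.382
```

>>> apply_moves(moves=[[[0, 0, 0.002, 0, 0, 0, 1], [0, 0, 0.002, 0, 0, 0, 1]]])

```text
time: 12.8
eef_pos: [0.537, -0.2592, 0.1809]
tcp_rot: [0.981, 0.192, -0.003, -0.002]
contact_force: [-1.5, 3.3, 7.6]
opening: 0.381
```

>>> apply_moves(moves=[[[0, 0, 0.002, 0, 0, 0, 1], [0, 0, 0.002, 0, 0, 0, 1]]])

```text
time: 13.0
eef_pos: [0.5372, -0.2591, 0.1808]
tcp_rot: [0.981, 0.192, -0.003, -0.002]
contact_force: [-3.5, 2.8, 7.1]
opening: 0.382
```

Run:
```python
from h import *
st=ctrl.get_state();print(st["eef_pos"],st["tcp_rot"],st["contact_force"],st["wrist_torque"])
```

```text
[ 0.5372 -0.2591  0.1808] [ 0.9814  0.1918 -0.003  -0.002 ] [-3.4591  2.8361  7.0529] [-0.2671  0.434  -0.2299]
```

```bash
cat > fit.py <<'E'
from h import *
from scipy.optimize import least_squares
def circ(pts,r):
    f=least_squares(lambda c:np.hypot(pts[:,0]-c[0],pts[:,1]-c[1])-r,pts.mean(0)[:2],loss="soft_l1",f_scale=.0007)
    return f.x,np.std(f.fun)
def run(t,zr):
    c=cv2.GaussianBlur(t,(3,3),0).astype(np.float32);b,g,r=c[...,0],c[...,1],c[...,2]
    blue=b-r;gray=c.mean(2);c0=proj("top",[.538,-.259,.155]);o={"cover":[],"shoulder":[],"bowl":[]}
    R_=np.arange(22,50,.1)
    for a in np.radians(np.arange(135,262,3)):
        x=(c0[0]+R_*np.cos(a)).astype(np.float32);y=(c0[1]+R_*np.sin(a)).astype(np.float32)
        s=lambda im:cv2.remap(im,x[None],y[None],cv2.INTER_LINEAR)[0]
        B=s(blue);G=s(gray);gb=np.gradient(B);gg=np.gradient(G)
        i=np.argmin(np.where(R_<40,gb,0))
        j=i+np.argmin(np.where((R_[i:]<42),gg[i:],0));k=j+np.argmax(gg[j:])
        if B[max(i-15,0)]<20 or k-j<30: continue
        for n,q,z in(("cover",i,zr),("shoulder",j,.15),("bowl",k,.165)):o[n].append(plane("top",(x[q],y[q]),z))
    for n,r in(("cover",.082),("shoulder",.085),("bowl",.104)):
        p=np.array(o[n]);print(n,len(p),circ(p,r))
E
python3 - <<'E'
from fit import *
st=ctrl.get_state();print(st["eef_pos"])
t=ctrl.read_camera("top")[:,:,::-1].copy();cv2.imwrite("pics/top10.png",t)
run(cv2.imread("pics/top9.png"),.164);run(t,.153)
E
```

```text
[ 0.5372 -0.2591  0.1808]
cover 43 (array([ 0.538 , -0.2609]), np.float64(0.0007214883570503733))
shoulder 43 (array([ 0.5409, -0.2584]), np.float64(0.002599516568034141))
bowl 43 (array([ 0.5394, -0.2572]), np.float64(0.0007597652176975914))
cover 43 (array([ 0.5396, -0.2615]), np.float64(0.0006728004967492642))
shoulder 43 (array([ 0.5412, -0.2572]), np.float64(0.0027244640681160265))
bowl 43 (array([ 0.5394, -0.2573]), np.float64(0.0007907707582536686))
```

The numeric fits and moments show that the contact is at the -y side of the rim. The cover hangs about 2° low on its -y side and is touching the shoulder there first. I'll counter-tilt about tool x and press lightly.

>>> apply_moves(moves=[[[0, 0, -0.002, 0, 0, 0, 1], [0, 0, 0, -1.3, 0, 0, 1], [0, 0, 0, -1, 0, 0, 1], [0, 0, 0.002, 0, 0, 0, 1]]])

```text
time: 13.45
eef_pos: [0.5362, -0.2582, 0.1792]
tcp_rot: [0.981, 0.192, 0.0, 0.018]
contact_force: [2.0, -1.5, -2.0]
opening: 0.382
```

>>> apply_moves(moves=[[[0, 0, 0.002, 0, 0, 0, 1], [0, 0, 0.002, 0, 0, 0, 1]]])

```text
time: 13.65
eef_pos: [0.5365, -0.2583, 0.1783]
tcp_rot: [0.981, 0.192, 0.0, 0.018]
contact_force: [-4.2, 2.0, 9.8]
opening: 0.381
```

Run:
```python
from h import *
st=ctrl.get_state();print(st["eef_pos"],st["tcp_rot"],st["contact_force"],st["wrist_torque"])
print(R.from_quat(st["tcp_rot"]).as_matrix()[:,2])
```

```text
[ 0.5365 -0.2583  0.1783] [0.9813 0.1919 0.     0.0176] [-4.1991  1.9626  9.8377] [ 0.4438  0.8363 -0.0663]
[ 0.0069 -0.0346 -0.9994]
```

The contact moved: z is now 0.1783 (home is expected at 0.178), and the centre of pressure is within 1 cm of the axis, so the rim bears all round. I'll release gently.

>>> apply_moves(moves=[[[0, 0, 0, 0, 0, 0, 0.3], [0, 0, 0, 0, 0, 0, 0.15], [0, 0, 0, 0, 0, 0, 0], [0, 0, 0, 0, 0, 0, -0.3], [0, 0, 0, 0, 0, 0, -0.6]]], force=20)

```text
time: 14.15
eef_pos: [0.5366, -0.2579, 0.1782]
tcp_rot: [0.981, 0.192, 0.0, 0.017]
contact_force: [0.8, 0.4, -0.5]
opening: 0.791
```

>>> apply_moves(moves=[[[0, 0, -0.01, 1, 0, 0, -0.6], [0, 0, -0.02, 1, 0, 0, -0.6], [0, 0, -0.03, 0, 0, 0, -0.6], [0, 0, -0.03, 0, 0, 0, -0.6], [0, 0, 0, 0, 0, 0, -0.6]]])

```text
time: 14.65
eef_pos: [0.5361, -0.2563, 0.2688]
tcp_rot: [0.981, 0.192, -0.005, -0.003]
contact_force: [0.2, -1.0, 0.6]
opening: 0.802
```

Run:
```python
from h import *
import fit
st=ctrl.get_state();print(st["eef_pos"],st["contact_force"],st["opening"])
t=ctrl.read_camera("top")[:,:,::-1].copy();cv2.imwrite("pics/top11.png",t)
s=ctrl.read_camera("scene")[:,:,::-1].copy();cv2.imwrite("pics/scene11.png",s)
fit.run(t,.15)
P=st["eef_pos"];plan(np.array([P[0],P[1],.30]),down(-65),-.6,2)
cv2.imwrite("pics/c11.png",np.hstack([crop(t,420,180,100,100,4),crop(s,145,82,100,100,4)]))
```

```text
[ 0.5361 -0.2563  0.2688] [ 0.2269 -0.9548  0.5674] 0.8017740329779313
cover 40 (array([ 0.5396, -0.2607]), np.float64(0.0006372387315843139))
shoulder 40 (array([ 0.5411, -0.2571]), np.float64(0.002943436683630552))
bowl 40 (array([ 0.5391, -0.2573]), np.float64(0.0006875653394982512))
d 0.036 ang 3.1 n 2 F [-0.7961 -0.7197  0.0793] open 0.800 t 14.75 
q [-0.6153  0.0923  1.7407 -0.0033  1.3277  0.5701]
[[0.0,0.001,-0.018,-0.4,0.4,-1.4,-0.6],[0.001,0.0,-0.018,-0.4,0.3,-1.5,-0.6]]
```

View pics/c11.png

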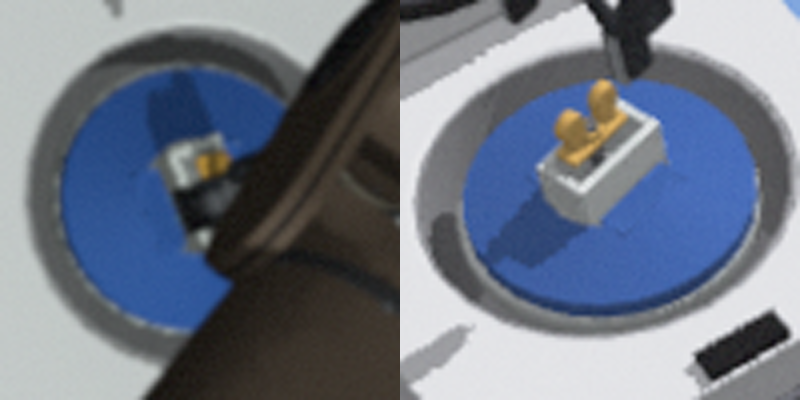

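The cover looks seated, with a thin, even white shoulder ring at lower left and right in both views, and the nut standing clear above the slot. I'll check the ring width numerically against the home and raised predictions.

Run:
```python
from h import *
def prof(f,name,angs,C):
    im=cv2.imread(f).astype(np.float32)
    for a in angs:
        d=np.array([np.cos(np.radians(a)),np.sin(np.radians(a)),0])
        p0=proj(name,C+.07*d+[0,0,.15]);p1=proj(name,C+.11*d+[0,0,.15]);L=np.linalg.norm(p1-p0)
        s=np.linspace(0,1,161);x=(p0[0]+s*(p1-p0)[0]).astype(np.float32);y=(p0[1]+s*(p1-p0)[1]).astype(np.float32)
        v=cv2.remap(im,x[None],y[None],cv2.INTER_LINEAR)[0]
        B=v[:,0]-v[:,2];r=70+40*s
        i=np.argmax(B<25)                     # end of blue
        g=v.mean(1);k=i+np.argmax(g[i:i+40]);th=g[k]-.5*(g[k]-g[k:k+40].min());j=k+np.argmax(g[k:]<th)
        pr=[(np.linalg.norm(proj(name,C+.082*d+[0,0,z])-p0)/L*40+70) for z in(.15,.153,.156)]
        print(name,a,"blue end r %.1f  shoulder end r %.1f  ring %.1f"%(r[i],r[j],r[j]-r[i])," cover pred at .150/.153/.156",np.round(pr,1))
C=np.array([.539,-.2585,0])
prof("pics/scene11.png","scene",range(-30,151,20),C)
prof("pics/top11.png","top",range(20,161,20),C)
```

```text
scene -30 blue end r 83.2  shoulder end r 85.0  ring 1.8  cover pred at .150/.153/.156 [82.  82.8 83.8]
scene -10 blue end r 82.0  shoulder end r 86.2  ring 4.2  cover pred at .150/.153/.156 [82.  82.2 82.7]
scene 10 blue end r 82.8  shoulder end r 88.8  ring 6.0  cover pred at .150/.153/.156 [81.9 81.6 81.6]
scene 30 blue end r 83.5  shoulder end r 89.0  ring 5.5  cover pred at .150/.153/.156 [81.9 80.8 80.1]
scene 50 blue end r 85.0  shoulder end r 90.5  ring 5.5  cover pred at .150/.153/.156 [81.9 80.  78.3]
scene 70 blue end r 85.5  shoulder end r 95.2  ring 9.8  cover pred at .150/.153/.156 [81.9 79.5 77. ]
scene 90 blue end r 85.2  shoulder end r 95.0  ring 9.8  cover pred at .150/.153/.156 [81.9 79.8 77.7]
scene 110 blue end r 85.2  shoulder end r 89.0  ring 3.8  cover pred at .150/.153/.156 [81.9 80.5 79.4]
scene 130 blue end r 85.0  shoulder end r 88.0  ring 3.0  cover pred at .150/.153/.156 [82.  81.3 80.9]
scene 150 blue end r 84.5  shoulder end r 86.2  ring 1.8  cover pred at .150/.153/.156 [82.  81.9 82.1]
top 20 blue end r 83.2  shoulder end r 89.2  ring 6.0  cover pred at .150/.153/.156 [82.  82.2 82.5]
top 40 blue end r 82.5  shoulder end r 87.0  ring 4.5  cover pred at .150/.153/.156 [82.  81.9 81.8]
top 60 blue end r 82.2  shoulder end r 85.8  ring 3.5  cover pred at .150/.153/.156 [82.  81.6 81.2]
top 80 blue end r 82.2  shoulder end r 85.0  ring 2.8  cover pred at .150/.153/.156 [82.  81.3 80.7]
top 100 blue end r 82.2  shoulder end r 92.0  ring 9.8  cover pred at .150/.153/.156 [82.  81.2 80.4]
top 120 blue end r 82.5  shoulder end r 86.0  ring 3.5  cover pred at .150/.153/.156 [82.  81.2 80.4]
top 140 blue end r 83.2  shoulder end r 86.0  ring 2.8  cover pred at .150/.153/.156 [82.  81.3 80.7]
top 160 blue end r 82.8  shoulder end r 85.8  ring 3.0  cover pred at .150/.153/.156 [82.  81.6 81.3]
```

Ring widths are about 3 mm in the top view and 2–5.5 mm in the scene view, except where the lit bowl wall disturbs the edge search. A raised cover would give over 6.5 mm, so the cover is home. Now I'll turn the wrist back a half turn, so one grasp covers about 300° clockwise on the nut.

>>> apply_moves(moves=[[[0, 0, -0.01, -0.4, 0.4, -8.5, -0.6], [0, 0, -0.005, -0.4, 0.3, -8.5, -0.6], [0, 0, 0, 0, 0, -8.5, -0.6], [0, 0, 0, 0, 0, -8.5, -0.6], [0, 0, 0, 0, 0, -8.5, -0.6], [0, 0, 0, 0, 0, -8.5, -0.6], [0, 0, 0, 0, 0, -8.5, -0.6], [0, 0, 0, 0, 0, -8.5, -0.6], [0, 0, 0, 0, 0, -8.5, -0.6], [0, 0, 0, 0, 0, -8.5, -0.6], [0, 0, 0, 0, 0, -8.5, -0.6], [0, 0, 0, 0, 0, -8.5, -0.6]]])

```text
time: 15.95
eef_pos: [0.5245, -0.2479, 0.2487]
tcp_rot: [0.458, 0.889, 0.005, -0.023]
contact_force: [0.8, 0.0, 0.4]
opening: 0.798
```

>>> apply_moves(moves=[[[0, 0, 0, 0, 0, -8.5, -0.6], [0, 0, 0, 0, 0, -8.5, -0.6], [0, 0, 0, 0, 0, -8.5, -0.6], [0, 0, 0, 0, 0, -8.5, -0.6], [0, 0, 0, 0, 0, -8.5, -0.6], [0, 0, 0, 0, 0, -8.5, -0.6], [0, 0, 0, 0, 0, -8.5, -0.6], [0, 0, 0, 0, 0, -8.5, -0.6], [0, 0, 0, 0, 0, -5, -0.6], [0, 0, 0, 0, 0, 0, -0.6]]])

```text
time: 16.95
eef_pos: [0.5148, -0.2408, 0.2224]
tcp_rot: [-0.169, 0.985, 0.032, -0.03]
contact_force: [-0.8, -1.1, 0.3]
opening: 0.804
```

Run:
```python
from h import *
# where is the nut now? brass in scene (arm up), wing azimuth + axis
s=ctrl.read_camera("scene")[:,:,::-1].copy();cv2.imwrite("pics/scene12.png",s)
h=cv2.cvtColor(s,cv2.COLOR_BGR2HSV)[90:135,170:220]
p=np.argwhere((h[...,0]>10)&(h[...,0]<30)&(h[...,1]>110)&(h[...,2]>90))[:,::-1]+[170,90]
print(len(p),p.mean(0),plane("scene",p.mean(0),.215))
plan(np.array([.539,-.2575,.24]),down(112),-.6)
```

```text
166 [191.8072 113.2048] [ 0.5422 -0.2523  0.215 ]
d 0.035 ang 5.7 n 1 F [-0.2976  0.1559 -0.5381] open 0.799 t 17.0 
q [-0.6176  0.1088  1.8017  0.0034  1.3199 -2.5282]
[[-0.017,-0.023,-0.02,4.3,-2.7,-2.6,-0.6]]
```

The turn drifted the tool by a few cm. There was no contact, and the nut's pixel centroid is unchanged from the start. I'll re-level up first, then reposition.

>>> apply_moves(moves=[[[0, 0, -0.03, 2, -1.3, -1.3, -0.6], [-0.008, -0.01, -0.01, 2.3, -1.4, -1.3, -0.6], [0, 0, 0, 0, 0, 0, -0.6]]])

```text
time: 17.3
eef_pos: [0.5276, -0.2488, 0.2577]
tcp_rot: [-0.189, 0.982, 0.001, -0.001]
contact_force: [-0.1, 0.6, 0.2]
opening: 0.8
```

Run:
```python
from h import *
plan(np.array([.539,-.2575,.25]),down(112),-.6,2)
```

```text
d 0.016 ang 0.2 n 2 F [-0.1482  0.5794  0.1908] open 0.800 t 17.3 
q [-0.6147  0.0674  1.7783  0.0005  1.2989 -2.5667]
[[-0.004,-0.006,0.004,0.1,-0.0,-0.1,-0.6],[-0.003,-0.006,0.004,0.1,-0.1,-0.1,-0.6]]
```

>>> apply_moves(moves=[[[-0.004, -0.006, 0, 0, 0, 0, -0.6], [-0.003, -0.004, 0, 0, 0, 0, -0.4], [0, 0, 0, 0, 0, 0, -0.3]]])

```text
time: 17.6
eef_pos: [0.5381, -0.2557, 0.255]
tcp_rot: [-0.188, 0.982, 0.003, -0.002]
contact_force: [-0.6, -0.4, 0.2]
opening: 0.648
```

Run:
```python
from h import *
plan(np.array([.539,-.2565,.211]),down(112),-.3,3)
```

```text
d 0.044 ang 0.5 n 3 F [-0.5611 -0.4156  0.2377] open 0.648 t 17.6 
q [-0.614   0.0994  1.7492  0.0005  1.2997 -2.564 ]
[[-0.0,-0.0,0.015,0.1,-0.1,-0.1,-0.3],[-0.0,-0.001,0.014,0.1,-0.0,-0.1,-0.3],[-0.001,-0.0,0.015,0.1,-0.1,-0.1,-0.3]]
```

>>> apply_moves(moves=[[[0, 0, 0.015, 0.1, -0.1, -0.1, -0.3], [0, 0, 0.014, 0.1, 0, -0.1, -0.3], [0, 0, 0.015, 0.1, -0.1, -0.1, -0.3], [0, 0, 0, 0, 0, 0, 0.2], [0, 0, 0, 0, 0, 0, 0.5]]], force=20)

```text
time: 18.1
eef_pos: [0.5361, -0.2544, 0.2024]
tcp_rot: [-0.191, 0.982, 0.003, -0.003]
contact_force: [0.4, -0.3, 0.3]
opening: 0.321
```

Run:
```python
from h import *
plan(np.array([.539,-.2565,.2105]),down(112),.5,1)
print(ctrl.get_state()["wrist_torque"])
```

```text
d 0.009 ang 0.5 n 1 F [ 0.3742 -0.2574  0.3495] open 0.321 t 18.1 
q [-0.6141  0.1382  1.8048  0.0006  1.2071 -2.5691]
[[-0.002,-0.003,-0.008,0.4,-0.2,0.0,0.5]]
[-0.0117 -0.0755  0.006 ]
```

>>> apply_moves(moves=[[[-0.002, -0.003, -0.008, 0.4, -0.2, 0, 0.5], [0, 0, 0, 0, 0, 0, 0.6]]])

```text
time: 18.3
eef_pos: [0.5396, -0.2574, 0.2111]
tcp_rot: [-0.191, 0.982, -0.001, 0.0]
contact_force: [-0.3, 0.1, -0.3]
opening: 0.201
```

Run:
```python
from h import *
plan(np.array([.539,-.2565,.2105]),down(112),.5,1)
```

```text
d 0.001 ang 0.1 n 1 F [-0.3083  0.1279 -0.3125] open 0.201 t 18.3 
q [-0.6142  0.1347  1.7921 -0.0013  1.2132 -2.5682]
[[0.0,0.001,0.001,-0.1,-0.0,-0.0,0.5]]
```

>>> apply_moves(moves=[[[0, 0, 0, 0, 0, 0, 0.8], [0, 0, 0, 0, 0, 0, 1], [0, 0, 0, 0, 0, 0, 1], [0, 0, 0, 0, 0, 0, 1]]], force=30)

```text
time: 18.7
eef_pos: [0.5402, -0.2588, 0.2118]
tcp_rot: [-0.191, 0.982, -0.003, 0.001]
contact_force: [0.6, -2.5, -1.5]
opening: 0.085
```

Run:
```python
from h import *
st=ctrl.get_state();print(st["eef_pos"],st["tcp_rot"],st["contact_force"],st["wrist_torque"],st["opening"],st["qpos"])
```

```text
[ 0.5402 -0.2588  0.2118] [-0.1907  0.9816 -0.0031  0.0011] [ 0.5697 -2.4506 -1.5202] [-0.2368 -0.1257  0.0083] 0.08490579149992217 [-0.6149  0.1343  1.7912 -0.0029  1.2101 -2.5684]
```

The wings are gripped (opening 7–8 mm). I'll turn clockwise, a short test first to see the drift.

>>> apply_moves(moves=[[[0, 0, 0, 0, 0, 6, 1], [0, 0, 0, 0, 0, 6, 1], [0, 0, 0, 0, 0, 6, 1], [0, 0, 0, 0, 0, 6, 1]]], force=40)

```text
time: 19.1
eef_pos: [0.5403, -0.2592, 0.2116]
tcp_rot: [0.025, 1.0, -0.003, 0.002]
contact_force: [0.9, -2.9, -2.0]
opening: 0.08
```

```bash
cat > st.py <<'E'
from h import *
st=ctrl.get_state();r=R.from_quat(st["tcp_rot"]).as_matrix()
print("t",st["time"],"p",st["eef_pos"],"zax",r[:,2],"F",st["contact_force"],"T",st["wrist_torque"],"op %.3f"%st["opening"],"q6 %.3f"%st["qpos"][5],"yaz %.1f"%np.degrees(np.arctan2(r[1,1],r[0,1])))
d=np.array([.5402,-.2588,st["eef_pos"][2]])-st["eef_pos"];print("to axis, tool:",r.T@d,"tilt fix about tool x,y:",np.degrees(r.T@np.cross(r[:,2],[0,0,-1])))
E
python3 st.py
```

```text
t 19.1 p [ 0.5403 -0.2592  0.2116] zax [ 0.0039 -0.007  -1.    ] F [ 0.9172 -2.9192 -1.9905] T [-0.3421 -0.117   0.0396] op 0.080 q6 -2.134 yaz 87.1
to axis, tool: [ 0.0001  0.0004 -0.    ] tilt fix about tool x,y: [-0.3892  0.2406  0.    ]
```

>>> apply_moves(moves=[[[0, 0, 0.0002, -0.1, 0.1, 8, 1], [0, 0, 0.0002, 0, 0, 8, 1], [0, 0, 0.0002, 0, 0, 8, 1], [0, 0, 0.0002, 0, 0, 8, 1], [0, 0, 0.0002, 0, 0, 8, 1], [0, 0, 0.0002, 0, 0, 8, 1], [0, 0, 0.0002, 0, 0, 8, 1], [0, 0, 0.0002, 0, 0, 8, 1], [0, 0, 0.0002, 0, 0, 8, 1], [0, 0, 0.0002, 0, 0, 8, 1]]])

```text
time: 20.1
eef_pos: [0.5394, -0.2601, 0.2106]
tcp_rot: [0.683, 0.73, -0.003, 0.003]
contact_force: [0.4, -2.1, -0.1]
opening: 0.081
```

```bash
python3 st.py
```

```text
t 20.1 p [ 0.5394 -0.2601  0.2106] zax [ 0.0003 -0.0077 -1.    ] F [ 0.3979 -2.0927 -0.149 ] T [-0.2049 -0.0224  0.0633] op 0.081 q6 -0.680 yaz 3.8
to axis, tool: [ 0.0012  0.0009 -0.    ] tilt fix about tool x,y: [-0.0131  0.4399  0.    ]
```

>>> apply_moves(moves=[[[0.001, 0, 0.0002, 0, 0.3, 8, 1], [0, 0.001, 0.0002, 0, 0, 8, 1], [0, 0, 0.0002, 0, 0, 8, 1], [0, 0, 0.0002, 0, 0, 8, 1], [0, 0, 0.0002, 0, 0, 8, 1], [0, 0, 0.0002, 0, 0, 8, 1], [0, 0, 0.0002, 0, 0, 8, 1], [0, 0, 0.0002, 0, 0, 8, 1], [0, 0, 0.0002, 0, 0, 8, 1], [0, 0, 0.0002, 0, 0, 8, 1], [0, 0, 0.0002, 0, 0, 8, 1]]])

```text
time: 21.2
eef_pos: [0.5384, -0.2592, 0.2096]
tcp_rot: [1.0, 0.018, -0.002, 0.002]
contact_force: [0.4, -2.1, -1.6]
opening: 0.086
```

```bash
python3 st.py
```

```text
t 21.2 p [ 0.5384 -0.2592  0.2096] zax [-0.0045 -0.0034 -1.    ] F [ 0.4217 -2.0992 -1.6139] T [-0.2307 -0.1495  0.0792] op 0.086 q6 0.920 yaz -87.9
to axis, tool: [ 0.0018 -0.0004 -0.    ] tilt fix about tool x,y: [0.1871 0.2653 0.    ]
```

>>> apply_moves(moves=[[[0.001, 0, 0.0002, 0.1, 0.2, 8, 1], [0, 0, 0.0002, 0, 0, 8, 1], [0, 0, 0.0002, 0, 0, 6, 1]]])

```text
time: 21.5
eef_pos: [0.5384, -0.2588, 0.2094]
tcp_rot: [0.984, -0.181, -0.002, 0.001]
contact_force: [1.8, -2.0, -0.9]
opening: 0.082
```

```bash
python3 st.py
```

```text
t 21.5 p [ 0.5384 -0.2588  0.2094] zax [-0.0039 -0.0013 -1.    ] F [ 1.7974 -2.02   -0.9176] T [-0.2751 -0.2021  0.0553] op 0.082 q6 1.319 yaz -110.8
to axis, tool: [ 0.0016 -0.0007 -0.    ] tilt fix about tool x,y: [0.147  0.1802 0.    ]
```

>>> apply_moves(moves=[[[0, 0, 0.0002, 0, 0, 6, 1], [0, 0, 0.0002, 0, 0, 6, 1]]])

```text
time: 21.7
eef_pos: [0.5385, -0.2587, 0.2092]
tcp_rot: [0.958, -0.287, -0.001, 0.001]
contact_force: [1.0, -1.5, -1.2]
opening: 0.08
```

```bash
python3 st.py
```

```text
t 21.7 p [ 0.5385 -0.2587  0.2092] zax [-0.0034 -0.0014 -1.    ] F [ 1.048  -1.4655 -1.1935] T [-0.2474 -0.142  -0.0021] op 0.080 q6 1.538 yaz -123.3
to axis, tool: [ 0.0015 -0.0008 -0.    ] tilt fix about tool x,y: [0.1749 0.1194 0.    ]
```

>>> apply_moves(moves=[[[0, 0, 0.0002, 0, 0, 6, 1], [0, 0, 0.0002, 0, 0, 6, 1]]])

```text
time: 21.9
eef_pos: [0.5387, -0.2585, 0.2091]
tcp_rot: [0.921, -0.389, -0.001, 0.001]
contact_force: [1.1, -1.9, -0.9]
opening: 0.079
```

```bash
python3 st.py
```

```text
t 21.9 p [ 0.5387 -0.2585  0.2091] zax [-0.003  -0.0016 -1.    ] F [ 1.1482 -1.898  -0.8918] T [-0.2638 -0.1795  0.0416] op 0.079 q6 1.756 yaz -135.8
to axis, tool: [ 0.0013 -0.0009 -0.    ] tilt fix about tool x,y: [0.185  0.0537 0.    ]
```

>>> apply_moves(moves=[[[0, 0, 0.0002, 0, 0, 6, 1], [0, 0, 0.0002, 0, 0, 6, 1]]])

```text
time: 22.1
eef_pos: [0.5388, -0.2584, 0.2089]
tcp_rot: [0.873, -0.487, -0.001, 0.001]
contact_force: [1.1, -2.0, -1.6]
opening: 0.076
```

```bash
python3 st.py
```

```text
t 22.1 p [ 0.5388 -0.2584  0.2089] zax [-0.0025 -0.0017 -1.    ] F [ 1.1282 -2.0218 -1.5755] T [-0.2379 -0.2004  0.0753] op 0.076 q6 1.974 yaz -148.3
to axis, tool: [ 0.0011 -0.001  -0.    ] tilt fix about tool x,y: [ 0.1742 -0.0084  0.    ]
```

>>> apply_moves(moves=[[[0, 0, 0.0002, 0, 0, 6, 1], [0, 0, 0.0002, 0, 0, 6, 1]]])

```text
time: 22.3
eef_pos: [0.539, -0.2583, 0.2088]
tcp_rot: [0.815, -0.579, -0.0, 0.001]
contact_force: [0.6, -1.9, -0.9]
opening: 0.079
```

```bash
python3 st.py
```

```text
t 22.3 p [ 0.539  -0.2583  0.2088] zax [-0.0019 -0.0021 -1.    ] F [ 0.5562 -1.9039 -0.8902] T [-0.2726 -0.1524  0.0777] op 0.079 q6 2.192 yaz -160.8
to axis, tool: [ 0.0009 -0.001  -0.    ] tilt fix about tool x,y: [ 0.1416 -0.076   0.    ]
```

>>> apply_moves(moves=[[[0, 0, 0.0002, 0, 0, 6, 1], [0, 0, 0.0002, 0, 0, 6, 1]]])

```text
time: 22.5
eef_pos: [0.5392, -0.2582, 0.2087]
tcp_rot: [0.747, -0.665, 0.0, 0.001]
contact_force: [1.4, -2.1, -1.8]
opening: 0.078
```

```bash
python3 st.py
```

```text
t 22.5 p [ 0.5392 -0.2582  0.2087] zax [-0.0014 -0.0025 -1.    ] F [ 1.3574 -2.0578 -1.8054] T [-0.2097 -0.203   0.0999] op 0.078 q6 2.411 yaz -173.3
to axis, tool: [ 0.0007 -0.001  -0.    ] tilt fix about tool x,y: [ 0.0935 -0.1315  0.    ]
```

>>> apply_moves(moves=[[[0, 0, 0.0002, 0, 0, 6, 1], [0, 0, 0.0001, 0, 0, 5, 1]]])

```text
time: 22.7
eef_pos: [0.5394, -0.2582, 0.2088]
tcp_rot: [-0.677, 0.736, -0.001, -0.001]
contact_force: [1.6, -3.0, -1.3]
opening: 0.079
```

```bash
python3 st.py
```

```text
t 22.7 p [ 0.5394 -0.2582  0.2088] zax [-0.0007 -0.0029 -1.    ] F [ 1.629  -3.0167 -1.2846] T [-0.2443 -0.1955  0.0914] op 0.079 q6 2.610 yaz 175.3
to axis, tool: [ 0.0005 -0.0009  0.    ] tilt fix about tool x,y: [ 0.0286 -0.1714  0.    ]
```

>>> apply_moves(moves=[[[0, 0, 0, 0, 0, 5, 1], [0, 0, 0, 0, 0, 0, 1]]])

```text
time: 22.9
eef_pos: [0.5395, -0.2582, 0.2087]
tcp_rot: [-0.643, 0.766, -0.001, -0.001]
contact_force: [0.6, -2.9, -1.4]
opening: 0.08
```

```bash
python3 st.py;  python3 st.py
```

```text
t 22.9 p [ 0.5395 -0.2582  0.2087] zax [-0.0004 -0.0032 -1.    ] F [ 0.6468 -2.8985 -1.4361] T [-0.2322 -0.1152 -0.0414] op 0.080 q6 2.701 yaz 170.1
to axis, tool: [ 0.0004 -0.0008  0.    ] tilt fix about tool x,y: [-0.0068 -0.1858  0.    ]
t 22.9 p [ 0.5395 -0.2582  0.2087] zax [-0.0004 -0.0032 -1.    ] F [ 0.6468 -2.8985 -1.4361] T [-0.2322 -0.1152 -0.0414] op 0.080 q6 2.701 yaz 170.1
to axis, tool: [ 0.0004 -0.0008  0.    ] tilt fix about tool x,y: [-0.0068 -0.1858  0.    ]
```

I have turned 302°, but the torque has only just reached 0.1 N m, so it is not surely snug. I'll release, rise, turn back a half turn and regrasp for the last part.

>>> apply_moves(moves=[[[0, 0, 0, 0, 0, 0, 0.5], [0, 0, 0, 0, 0, 0, 0], [0, 0, 0, 0, 0, 0, -0.3], [0, 0, -0.02, 0, 0, 0, -0.3], [0, 0, -0.03, 0, 0, 0, -0.3], [0, 0, 0, 0, 0, 0, -0.3]]])

```text
time: 23.5
eef_pos: [0.5386, -0.2558, 0.2596]
tcp_rot: [-0.646, 0.764, 0.003, -0.001]
contact_force: [1.2, -0.2, 0.6]
opening: 0.651
```

>>> apply_moves(moves=[[[0, 0, -0.002, 0, 0, -8.5, -0.3], [0, 0, -0.002, 0, 0, -8.5, -0.3], [0, 0, -0.002, 0, 0, -8.5, -0.3], [0, 0, -0.002, 0, 0, -8.5, -0.3], [0, 0, -0.002, 0, 0, -8.5, -0.3], [0, 0, -0.002, 0, 0, -8.5, -0.3], [0, 0, -0.002, 0, 0, -8.5, -0.3], [0, 0, -0.002, 0, 0, -8.5, -0.3], [0, 0, -0.002, 0, 0, -8.5, -0.3], [0, 0, -0.002, 0, 0, -8.5, -0.3]]])

```text
time: 24.5
eef_pos: [0.5363, -0.2524, 0.2729]
tcp_rot: [0.993, -0.116, -0.007, -0.005]
contact_force: [0.6, 0.1, -0.4]
opening: 0.655
```

```bash
python3 st.py
python3 - <<'E'
from h import *
plan(np.array([.5395,-.2585,.26]),down(-10),-.3)
E
```

```text
t 24.5 p [ 0.5363 -0.2524  0.2729] zax [-0.0126  0.0112 -0.9999] F [ 0.6243  0.1447 -0.4012] T [-0.0211 -0.0005 -0.0219] op 0.655 q6 1.191 yaz -103.3
to axis, tool: [ 0.0053  0.0053 -0.0001] tilt fix about tool x,y: [-0.4549  0.8521  0.    ]
d 0.015 ang 93.3 n 12 F [ 0.6243  0.1447 -0.4012] open 0.655 t 24.5 
q [-0.6118  0.0857  1.7313  0.0019  1.3414  1.1914]
[[0.0,0.0,0.001,-0.1,0.0,-7.8,-0.3],[0.0,0.001,0.001,-0.1,0.0,-7.8,-0.3],[0.0,0.001,0.001,-0.1,0.0,-7.8,-0.3],[0.0,0.001,0.001,-0.1,0.0,-7.8,-0.3],[0.0,0.001,0.001,-0.1,0.0,-7.8,-0.3],[0.0,0.0,0.001,-0.1,0.0,-7.8,-0.3],[0.0,0.001,0.001,-0.1,0.0,-7.8,-0.3],[0.0,0.001,0.001,-0.1,0.1,-7.7,-0.3],[0.0,0.0,0.001,-0.1,0.0,-7.8,-0.3],[0.0,0.001,0.001,-0.1,0.1,-7.7,-0.3],[0.0,0.0,0.001,-0.1,0.0,-7.8,-0.3],[0.0,0.001,0.002,-0.1,0.1,-7.7,-0.3]]
```

>>> apply_moves(moves=[[[0, 0.001, 0, -0.1, 0.1, -7.8, -0.3], [0, 0.001, 0, -0.1, 0.1, -7.8, -0.3], [0, 0.001, 0, -0.1, 0.1, -7.8, -0.3], [0, 0.001, 0, -0.1, 0.1, -7.8, -0.3], [0, 0.001, 0, -0.1, 0.1, -7.8, -0.3], [0, 0.001, 0, -0.1, 0, -7.8, -0.3], [0, 0.001, 0, -0.1, 0, -7.8, -0.3], [0, 0.001, 0, -0.1, 0, -7.8, -0.3], [0, 0.001, 0, -0.1, 0, -7.8, -0.3], [0, 0.001, 0, -0.1, 0, -7.8, -0.3], [0, 0, 0, 0, 0, -7.8, -0.3], [0, 0, 0, 0, 0, -5, -0.3]]])

```text
time: 25.7
eef_pos: [0.5365, -0.2566, 0.2616]
tcp_rot: [0.756, 0.655, -0.0, -0.007]
contact_force: [-0.1, 0.2, -0.1]
opening: 0.649
```

```bash
python3 st.py
python3 - <<'E'
from h import *
plan(np.array([.5395,-.2585,.24]),down(-10),-.3,2)
E
```

```text
t 25.7 p [ 0.5365 -0.2566  0.2616] zax [-0.009   0.0098 -0.9999] F [-0.0777  0.2032 -0.127 ] T [-0.0089 -0.0134 -0.0198] op 0.649 q6 -0.476 yaz -8.2
to axis, tool: [-0.0016  0.004  -0.0001] tilt fix about tool x,y: [-0.5892 -0.4832  0.    ]
d 0.022 ang 2.0 n 2 F [-0.0777  0.2032 -0.127 ] open 0.649 t 25.7 
q [-0.6178  0.0956  1.7412  0.0029  1.3177 -0.4758]
[[-0.001,0.002,0.011,-0.3,-0.2,0.9,-0.3],[-0.001,0.001,0.011,-0.3,-0.3,0.9,-0.3]]
```

>>> apply_moves(moves=[[[-0.001, 0.002, 0.011, -0.3, -0.2, 0.9, -0.3], [-0.001, 0.002, 0.011, -0.3, -0.3, 0.9, -0.1], [0, 0, 0.012, 0, 0, 0, 0], [0, 0, 0.008, 0, 0, 0, 0.2], [0, 0, 0, 0, 0, 0, 0.4]]])

```text
time: 26.2
eef_pos: [0.5388, -0.2578, 0.212]
tcp_rot: [0.768, 0.64, -0.001, -0.002]
contact_force: [0.4, -0.0, 0.2]
opening: 0.304
```

```bash
python3 st.py
python3 - <<'E'
from h import *
plan(np.array([.5395,-.2585,.2085]),down(-10),.5,2)
E
```

```text
t 26.2 p [ 0.5388 -0.2578  0.212 ] zax [-0.0041  0.0026 -1.    ] F [ 0.3782 -0.0346  0.2137] T [-0.0689 -0.0203  0.0261] op 0.304 q6 -0.435 yaz -10.4
to axis, tool: [-0.0008  0.0016 -0.    ] tilt fix about tool x,y: [-0.2576 -0.1061  0.    ]
d 0.004 ang 0.5 n 2 F [ 0.3782 -0.0346  0.2137] open 0.304 t 26.2 
q [-0.6159  0.136   1.789  -0.0002  1.2214 -0.4351]
[[-0.0,0.0,0.002,-0.1,-0.1,-0.2,0.5],[-0.001,0.001,0.001,-0.2,-0.0,-0.2,0.5]]
```

>>> apply_moves(moves=[[[-0.001, 0.001, 0.002, -0.2, -0.1, 0, 0.6], [0, 0, 0.001, 0, 0, 0, 0.8], [0, 0, 0, 0, 0, 0, 1], [0, 0, 0, 0, 0, 0, 1], [0, 0, 0, 0, 0, 0, 1]]])

```text
time: 26.7
eef_pos: [0.5394, -0.2589, 0.2084]
tcp_rot: [0.768, 0.64, -0.0, -0.001]
contact_force: [0.2, -0.0, -0.9]
opening: 0.08
```

```bash
python3 st.py
```

```text
t 26.7 p [ 0.5394 -0.2589  0.2084] zax [-0.0017  0.0005 -1.    ] F [ 0.2434 -0.0464 -0.8619] T [0.0798 0.0191 0.1138] op 0.080 q6 -0.436 yaz -10.4
to axis, tool: [ 0.0003  0.0008 -0.    ] tilt fix about tool x,y: [-0.1006 -0.0123  0.    ]
```

>>> apply_moves(moves=[[[0, 0, 0, 0, 0, 5, 1], [0, 0, 0, 0, 0, 5, 1]]])

```text
time: 26.9
eef_pos: [0.5394, -0.259, 0.2084]
tcp_rot: [0.822, 0.569, -0.001, -0.0]
contact_force: [-0.2, 0.4, -2.1]
opening: 0.078
```

```bash
python3 st.py
```

```text
t 26.9 p [ 0.5394 -0.259   0.2084] zax [-0.0014  0.     -1.    ] F [-0.1938  0.3763 -2.0719] T [ 0.0016 -0.0043  0.1976] op 0.078 q6 -0.257 yaz -20.6
to axis, tool: [ 0.0004  0.0007 -0.    ] tilt fix about tool x,y: [-0.0777  0.0273  0.    ]
```

The torque is now clearly rising, at 0.20 N m. A little more.

>>> apply_moves(moves=[[[0, 0, 0, 0, 0, 4, 1], [0, 0, 0, 0, 0, 4, 1]]])

```text
time: 27.1
eef_pos: [0.5394, -0.2589, 0.2083]
tcp_rot: [0.861, 0.508, -0.001, -0.0]
contact_force: [-0.3, 0.1, -2.2]
opening: 0.079
```

```bash
python3 st.py
```

```text
t 27.1 p [ 0.5394 -0.2589  0.2083] zax [-0.0014 -0.0005 -1.    ] F [-0.327   0.1491 -2.2188] T [0.0287 0.0362 0.1673] op 0.079 q6 -0.112 yaz -28.9
to axis, tool: [ 0.0005  0.0006 -0.    ] tilt fix about tool x,y: [-0.0554  0.0612  0.    ]
```

>>> apply_moves(moves=[[[0, 0, 0, 0, 0, 4, 1], [0, 0, 0, 0, 0, 2, 1]]])

```text
time: 27.3
eef_pos: [0.5394, -0.259, 0.2084]
tcp_rot: [0.886, 0.464, -0.001, 0.0]
contact_force: [0.6, -0.0, -1.3]
opening: 0.083
```

```bash
python3 st.py
```

```text
t 27.3 p [ 0.5394 -0.259   0.2084] zax [-0.002  -0.0021 -1.    ] F [ 0.6001 -0.0053 -1.3223] T [ 0.0751 -0.04    1.2537] op 0.083 q6 -0.009 yaz -34.7
to axis, tool: [ 0.0006  0.0005 -0.    ] tilt fix about tool x,y: [-0.0237  0.1628  0.    ]
```

The torque jumped to 1.25 N m at 5.7 rad of turning plus the small start angle, which is the thread's end, so the nut is fully tight. I'll release and retreat.

>>> apply_moves(moves=[[[0, 0, 0, 0, 0, 0, 1], [0, 0, 0, 0, 0, 0, 0.6], [0, 0, 0, 0, 0, 0, 0.2], [0, 0, 0, 0, 0, 0, -0.2], [0, 0, -0.015, 0, 0, 0, -0.2], [0, 0, -0.03, 0, 0, 0, -0.2], [0, 0, -0.04, 0, 0, 0, -0.2], [0, 0, -0.04, 0, 0, 0, -0.2]]])

```text
time: 28.1
eef_pos: [0.5378, -0.2576, 0.334]
tcp_rot: [0.886, 0.463, -0.003, -0.004]
contact_force: [-0.0, -1.1, 0.1]
opening: 0.599
```

```bash
python3 st.py
python3 - <<'E'
from h import *
plan(np.array([.48,-.03,.36]),down(0),-.2,6)
E
```

```text
t 28.1 p [ 0.5378 -0.2576  0.334 ] zax [-0.0096  0.0045 -0.9999] F [-0.0491 -1.1447  0.0992] T [-0.0039 -0.0201  0.0036] op 0.599 q6 -0.008 yaz -34.8
to axis, tool: [ 0.0004  0.0026 -0.    ] tilt fix about tool x,y: [-0.5955  0.1024  0.    ]
d 0.236 ang 34.8 n 6 F [-0.0491 -1.1447  0.0992] open 0.599 t 28.1 
q [-0.6159  0.0592  1.6498 -0.0019  1.443  -0.0078]
[[0.026,-0.03,-0.004,-0.1,-0.0,-5.8,-0.2],[0.028,-0.027,-0.004,-0.1,-0.0,-5.8,-0.2],[0.031,-0.024,-0.004,-0.1,-0.0,-5.8,-0.2],[0.033,-0.02,-0.004,-0.1,-0.0,-5.8,-0.2],[0.035,-0.017,-0.005,-0.1,-0.0,-5.8,-0.2],[0.037,-0.013,-0.004,-0.1,-0.1,-5.8,-0.2]]
```

Next I'll clear the arm from both cameras and run the final numeric checks.

>>> apply_moves(moves=[[[0.026, -0.03, -0.006, 0, 0, -5.8, -0.2], [0.028, -0.027, -0.006, 0, 0, -5.8, -0.2], [0.031, -0.024, -0.006, 0, 0, -5.8, -0.2], [0.033, -0.02, -0.006, 0, 0, -5.8, -0.2], [0.035, -0.017, -0.006, 0, 0, -5.8, -0.2], [0.037, -0.013, -0.006, 0, 0, -5.8, -0.2], [0, 0, 0, 0, 0, 0, -0.2], [0, 0, 0, 0, 0, 0, -0.2]]])

```text
time: 28.9
eef_pos: [0.4793, -0.0258, 0.3947]
tcp_rot: [0.701, 0.713, 0.005, 0.012]
contact_force: [-0.0, -0.4, -0.1]
opening: 0.595
```

Run:
```python
from h import *
import fit
t=ctrl.read_camera("top")[:,:,::-1].copy();s=ctrl.read_camera("scene")[:,:,::-1].copy()
cv2.imwrite("pics/topF.png",t);cv2.imwrite("pics/sceneF.png",s);fit.run(t,.15)
C={}
for n,im,(x0,y0,x1,y1) in(("scene",s,(165,85,225,145)),("top",t,(450,200,500,255))):
    h=cv2.cvtColor(im,cv2.COLOR_BGR2HSV)[y0:y1,x0:x1]
    p=np.argwhere((h[...,0]>10)&(h[...,0]<30)&(h[...,1]>110)&(h[...,2]>90))[:,::-1]+[x0,y0]
    C[n]=p.mean(0);w,v=np.linalg.eigh(np.cov(p.T));e=v[:,1];d=plane(n,C[n]+8*e,.21)-plane(n,C[n]-8*e,.21)
    print(n,len(p),C[n],"az",np.degrees(np.arctan2(d[1],d[0])))
print("nut",tri(C["scene"],C["top"]))
# bystanders unchanged? compare with first pictures away from arm/centrifuge/drainer
for n,im in(("scene",s),("top",t)):
    o=cv2.imread(f"pics/{n}0.png");D=cv2.absdiff(o,im).max(2)
    for nm,P in dict(dropA=None).items():pass
    boxes=dict(scene=dict(dropper1=(247,245,267,275),dropper2=(303,215,323,243),beaker=(193,260,233,302),rack=(178,320,278,435),reagent=(322,428,360,468),marker=(415,365,478,405),wash=(125,228,175,302)),
      top=dict(dropper1=(336,211,352,228),dropper2=(337,266,353,282),beaker=(332,164,360,194),rack=(230,130,316,175),reagent=(170,176,198,204),marker=(176,254,190,312),wash=(362,122,394,160)))[n]
    print(n,{k:round(float((D[b:d,a:c]>40).mean()),3) for k,(a,b,c,d) in boxes.items()})
```

```text
cover 20 (array([ 0.5391, -0.26  ]), np.float64(0.0005356140851539487))
shoulder 20 (array([ 0.5424, -0.2577]), np.float64(0.0033506128905440974))
bowl 20 (array([ 0.5393, -0.2572]), np.float64(0.0006651973660155249))
scene 115 [192.6261 114.6261] az 64.80080400612519
top 108 [474.2778 226.8519] az 60.5761001064634
nut (array([ 0.5398, -0.2593,  0.2027]), np.float64(0.0012220514923155217))
scene {'dropper1': 0.0, 'dropper2': 0.143, 'beaker': 0.0, 'rack': 0.201, 'reagent': 0.114, 'marker': 0.0, 'wash': 0.0}
top {'dropper1': 0.0, 'dropper2': 0.035, 'beaker': 0.0, 'rack': 0.185, 'reagent': 0.099, 'marker': 0.0, 'wash': 0.0}
```

The nut's wings are at 55–65° azimuth (55° expected) and it is lower. The rack and reagent areas differ from the first pictures, which may be shadow. I'll check by registration rather than brightness.

Run:
```python
from h import *
for n,bs in(("scene",dict(rack=(170,310,290,440),reagent=(315,420,370,475),dropper2=(298,210,328,248))),("top",dict(rack=(224,126,322,180),reagent=(165,170,204,210),dropper2=(332,260,358,288)))):
    o=cv2.imread(f"pics/{n}0.png");f=cv2.imread(f"pics/{n}F.png")
    for k,(a,b,c,d) in bs.items():
        A,B=o[b:d,a:c],f[b:d,a:c]
        # shadow-robust: hue/chroma masks
        T=A[8:-8,8:-8];e=lambda i:cv2.Laplacian(cv2.GaussianBlur(cv2.cvtColor(i,cv2.COLOR_BGR2GRAY),(3,3),0),cv2.CV_32F)
        m=cv2.matchTemplate(e(B),e(T),cv2.TM_CCOEFF_NORMED);_,v,_,loc=cv2.minMaxLoc(m)
        D=cv2.absdiff(A,B).max(2)>40
        print(n,k,"shift",loc[0]-8,loc[1]-8,"score %.2f"%v,"brightness old/new in changed px",A[D].mean().round(),B[D].mean().round())
```

```text
scene rack shift 0 0 score 0.72 brightness old/new in changed px 114.0 129.0
scene reagent shift 0 0 score 0.89 brightness old/new in changed px 74.0 112.0
scene dropper2 shift 0 0 score 0.91 brightness old/new in changed px 113.0 173.0
top rack shift 0 0 score 0.83 brightness old/new in changed px 82.0 96.0
top reagent shift 0 0 score 0.83 brightness old/new in changed px 65.0 104.0
top dropper2 shift 0 0 score 0.94 brightness old/new in changed px 90.0 134.0
```

Nothing has shifted; the differences are only shadows lifting. I'm handing in.

```bash
python3 -c "
from plant import ctrl
print(ctrl.sign_off())"
```

```text
the job is handed in; nothing more can be done
None
```

The blue rotor cover is on the rotor and the wing nut is tight on it. I handed the job in at about 29 s of the 72 s allowed.

**What I did:** I lifted the cover off the drainer along its own axis and lowered it, under grip, over the nut and stud. It first caught on the rotor: the cover was sitting a few millimetres off centre and hanging about 2° low on one side. I recentred and levelled it, and it then went down with an even load and I released it. The nut went down in two grasps, about 327° clockwise in all, until the torque jumped from about 0.2 to 1.25 N m. I take that jump as the end of the thread, past the snug point.

**Checks that agreed:**
- **Cover height:** at release the tool was at 0.1783 m, against 0.178 m expected for home.
- **Shoulder ring:** after release, before I turned the nut, the ring showing round the cover was mostly about 3 mm in the top view and 2–5.5 mm in the scene view.
- **Nut:** at the end its wings lay across the slot at about 55–65°, and it sat lower than at the start.
- **Bench:** at the end the tube rack, the reagent bottle and one dropper registered with no shift (0 px) in both cameras. The other items looked unchanged.

**Checks that disagreed:**
- **Centring:** the top-view fit put the cover's centre about 3 mm from the bowl's centre. I put this down to seeing only one side of the circle, because the ring and the force readings say it is seated.
- **Ring outliers:** a few ring readings came out wider, up to 9.8 mm. I took the 9.8 mm ones as the lit bowl wall disturbing the edge search.
- **Nut height:** by triangulation it dropped 5.6 mm, where the thread would give about 3.6 mm. That is within the camera error.
- **Wrist drift:** turning the wrist back before the first nut grasp drifted the tool a few centimetres, with no contact.

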